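# Set the index stop by feel and hang the caddies against it

## Task

Take the index stop from its wooden block, put its blade into the flared right-hand mouth of the slotted track with its arm towards the rail, and drag it left along the slot floor until the blade drops into the hidden notch; let it sit there fully home, flange flat on the track. Then hook every caddy standing on the bench onto the rail to the right of the stop and slide them left until the first touches the stop's arm and each next one touches its neighbour, in any order; leave them hanging freely, the stop still home, and the stools and glue bottle undisturbed.

Things in the scene. Friction and masses are not known exactly. Their poses are not given: they have to be found in the camera images.
- station: Fixed. Origin on the bench under the middle of a dark steel track; +x away from robot, +y along track and rail to robot's left. Track: y -285 to +280 mm, x +-27.5, 55 high; along x = 0 a slot 15 wide, 35 deep (smooth floor at z 20). Out of sight in the floor, anywhere from y +65 to +150, one notch 15 long (y), 14 deep, across the slot. Rail: see rail_mid
- rail_mid (a point): Point on the hanging rail's axis, station frame (70, 0, 190) mm. Steel bar of 12 mm diameter along the station's y, from y -170 to +280, held at both ends by cranks from posts 50 mm behind it (x 120). Its right end stops short of the slot's mouth, so the stop with its arm can be lowered there and then pass left under the rail
- slot_mouth (a point): Centre of the slot's flared mouth, level with the track's top: station frame (0, -240, 55) mm. Between y -280 and -190 the slot is open up to 45 mm wide and narrows to 15 mm, so the blade and tongue enter easily here
- holder: Loose brown wooden block 81 (x) x 90 (y) x 58 mm high, 0.8 kg, open slot in its top; at the start the stop's flange lies on its top, stop and block having the same yaw (lift the stop straight up 60 mm to clear). Origin: centre of underside. Once empty it may stand anywhere
- stop: Index stop, the probe, 0.5 kg. Origin: centre of the underside of its flange, 50 (x) x 64 (y) x 8 mm. Above: black handle 24 (x) x 20 (y), up to z 120 mm; grip it across y at z 70 to 115. Arm towards +x, see stop_arm. Below: tongue 12 (x) x 54 (y) down to z -22, then the blade. Tip on the slot floor: flange 12 mm above the track. In the notch: flange flat on the track
- stop_tip (a point): Round tip of the stop's blade (stop frame 0, 0, -47 mm); the blade is 10 (x) x 8 (y) mm
- stop_arm (a point): Point on the stop's aluminium arm (stop frame 70, 0, 45 mm) that lies below the rail when the stop is home with its x along the station's +x. Arm 10 mm wide (side faces 5 mm either side in y), 14 high, from the handle to x 90 mm. Axes as the stop's
- caddy_a: Hanging caddy, 0.26 to 0.44 kg, may be absent: steel-footed wooden block 70 (x) x 48 (y) x 50 mm high, six thin steel pegs in its top (under 10 high) and an aluminium hook 20 mm wide (y), open to +x. Origin: centre of the underside. Neck at x -25 to -19; level crown x -25 to +17, z 105 to 111; lip at x +11 to +17 down to z 88. Stands with +x roughly away from the robot
- caddy_a_tab (a point): Middle of this caddy's finger tab, (0, 0, 131) mm in its frame: 8 thick (x), 20 wide (y), z 111 to 147 on the crown; grip it across x
- caddy_a_mid (a point): Centre of this caddy's block, (0, 0, 25) mm in its frame. Hung, the crown's underside (z 105) rests on the rail's top and this point is 74 mm below the rail's axis. The rail enters the hook from +x, between block top and lip, then the caddy is lowered. A hung caddy that is knocked may swing for up to 20 s
- caddy_b: Hanging caddy, 0.26 to 0.44 kg, may be absent: steel-footed wooden block 70 (x) x 48 (y) x 50 mm high, two thick brass pegs in its top (under 10 high) and an aluminium hook 20 mm wide (y), open to +x. Origin: centre of the underside. Neck at x -25 to -19; level crown x -25 to +17, z 105 to 111; lip at x +11 to +17 down to z 88. Stands with +x roughly away from the robot
- caddy_b_tab (a point): Middle of this caddy's finger tab, (0, 0, 131) mm in its frame: 8 thick (x), 20 wide (y), z 111 to 147 on the crown; grip it across x
- caddy_b_mid (a point): Centre of this caddy's block, (0, 0, 25) mm in its frame. Hung, the crown's underside (z 105) rests on the rail's top and this point is 74 mm below the rail's axis. The rail enters the hook from +x, between block top and lip, then the caddy is lowered. A hung caddy that is knocked may swing for up to 20 s
- caddy_c: Hanging caddy, 0.26 to 0.44 kg, may be absent: steel-footed wooden block 70 (x) x 48 (y) x 50 mm high, four black slips across its top (under 10 high) and an aluminium hook 20 mm wide (y), open to +x. Origin: centre of the underside. Neck at x -25 to -19; level crown x -25 to +17, z 105 to 111; lip at x +11 to +17 down to z 88. Stands with +x roughly away from the robot
- caddy_c_tab (a point): Middle of this caddy's finger tab, (0, 0, 131) mm in its frame: 8 thick (x), 20 wide (y), z 111 to 147 on the crown; grip it across x
- caddy_c_mid (a point): Centre of this caddy's block, (0, 0, 25) mm in its frame. Hung, the crown's underside (z 105) rests on the rail's top and this point is 74 mm below the rail's axis. The rail enters the hook from +x, between block top and lip, then the caddy is lowered. A hung caddy that is knocked may swing for up to 20 s
- caddy_d: Hanging caddy, 0.26 to 0.44 kg, may be absent: steel-footed wooden block 70 (x) x 48 (y) x 50 mm high, one wide black disc on its top (under 10 high) and an aluminium hook 20 mm wide (y), open to +x. Origin: centre of the underside. Neck at x -25 to -19; level crown x -25 to +17, z 105 to 111; lip at x +11 to +17 down to z 88. Stands with +x roughly away from the robot
- caddy_d_tab (a point): Middle of this caddy's finger tab, (0, 0, 131) mm in its frame: 8 thick (x), 20 wide (y), z 111 to 147 on the crown; grip it across x
- caddy_d_mid (a point): Centre of this caddy's block, (0, 0, 25) mm in its frame. Hung, the crown's underside (z 105) rests on the rail's top and this point is 74 mm below the rail's axis. The rail enters the hook from +x, between block top and lip, then the caddy is lowered. A hung caddy that is knocked may swing for up to 20 s
- stool_1: small plywood stool model, 70 x 60 x 66 mm; bystander; origin: centre of its underside
- stool_2: second small plywood stool model, 70 x 60 x 66 mm; bystander; origin: centre of its underside
- glue: white glue bottle, diameter 60 mm, 150 mm tall; bystander; origin: centre of its underside
Things that resemble listed ones, but are neither listed nor needed, are in the scene too. What is shaped like the caddy_b but red is not meant.

How it is judged (in metres and radians):
On the way, in this order (a step that is already met when the one before it is completed fails the run):
1. the stop's blade rides in the slot to the right of the notch (z of stop_tip in the frame of station between 0.014 and 0.034 m and x of stop_tip in the frame of station between -0.014 and 0.014 m and y of stop_tip in the frame of station between -0.275 and 0.03 m), for 0.2 s.
2. the blade has dropped into the notch: stop upright, flange flat on the track, arm towards the rail (z of stop_tip in the frame of station below 0.0125 m and x of stop_tip in the frame of station between -0.008 and 0.008 m and z of stop in the frame of station between 0.052 and 0.059 m and angle between stop's own z axis and vertical below 0.08 rad and angle between the x axis of stop and the x axis of station, either way round below 0.2 rad and x of stop_arm in the frame of station above 0.04 m), for 0.3 s.
3. a caddy hangs on the rail touching the right side of the stop's arm ((((x of caddy_a_mid in the frame of station between 0.045 and 0.095 m and z of caddy_a_mid in the frame of station between 0.108 and 0.125 m and angle between caddy_a's own z axis and vertical below 0.2 rad and angle between the x axis of caddy_a and the x axis of station, either way round below 0.25 rad) and y of caddy_a_mid in the frame of stop_arm between -0.038 and -0.02 m) or ((x of caddy_b_mid in the frame of station between 0.045 and 0.095 m and z of caddy_b_mid in the frame of station between 0.108 and 0.125 m and angle between caddy_b's own z axis and vertical below 0.2 rad and angle between the x axis of caddy_b and the x axis of station, either way round below 0.25 rad) and y of caddy_b_mid in the frame of stop_arm between -0.038 and -0.02 m) or ((x of caddy_c_mid in the frame of station between 0.045 and 0.095 m and z of caddy_c_mid in the frame of station between 0.108 and 0.125 m and angle between caddy_c's own z axis and vertical below 0.2 rad and angle between the x axis of caddy_c and the x axis of station, either way round below 0.25 rad) and y of caddy_c_mid in the frame of stop_arm between -0.038 and -0.02 m) or ((x of caddy_d_mid in the frame of station between 0.045 and 0.095 m and z of caddy_d_mid in the frame of station between 0.108 and 0.125 m and angle between caddy_d's own z axis and vertical below 0.2 rad and angle between the x axis of caddy_d and the x axis of station, either way round below 0.25 rad) and y of caddy_d_mid in the frame of stop_arm between -0.038 and -0.02 m))), for 0.2 s.
At the end, for the whole second after the job is handed in: Stop home in the notch (flange flat within 4 mm, upright within 0.08 rad); every caddy hangs on the rail right of the stop, within 0.2 rad of upright, 0.25 of square; the first within 9 mm of touching the arm, each next within 10 mm of touching its left neighbour; all at rest (all of step 2 and linear speed of stop below 0.02 m/s and (((x of caddy_a_mid in the frame of station between 0.045 and 0.095 m and z of caddy_a_mid in the frame of station between 0.108 and 0.125 m and angle between caddy_a's own z axis and vertical below 0.2 rad and angle between the x axis of caddy_a and the x axis of station, either way round below 0.25 rad) and y of caddy_a_mid in the frame of stop_arm between -0.038 and -0.02 m) or ((x of caddy_b_mid in the frame of station between 0.045 and 0.095 m and z of caddy_b_mid in the frame of station between 0.108 and 0.125 m and angle between caddy_b's own z axis and vertical below 0.2 rad and angle between the x axis of caddy_b and the x axis of station, either way round below 0.25 rad) and y of caddy_b_mid in the frame of stop_arm between -0.038 and -0.02 m) or ((x of caddy_c_mid in the frame of station between 0.045 and 0.095 m and z of caddy_c_mid in the frame of station between 0.108 and 0.125 m and angle between caddy_c's own z axis and vertical below 0.2 rad and angle between the x axis of caddy_c and the x axis of station, either way round below 0.25 rad) and y of caddy_c_mid in the frame of stop_arm between -0.038 and -0.02 m) or ((x of caddy_d_mid in the frame of station between 0.045 and 0.095 m and z of caddy_d_mid in the frame of station between 0.108 and 0.125 m and angle between caddy_d's own z axis and vertical below 0.2 rad and angle between the x axis of caddy_d and the x axis of station, either way round below 0.25 rad) and y of caddy_d_mid in the frame of stop_arm between -0.038 and -0.02 m)) and x of caddy_a_mid in the frame of station between 0.045 and 0.095 m and z of caddy_a_mid in the frame of station between 0.108 and 0.125 m and angle between each of caddy_a, caddy_b, caddy_c, caddy_d's own z axis and vertical below 0.2 rad and angle between the x axis of each of caddy_a, caddy_b, caddy_c, caddy_d and the x axis of station, either way round below 0.25 rad and y of each of caddy_a_mid, caddy_b_mid, caddy_c_mid, caddy_d_mid in the frame of stop_arm below -0.02 m and linear speed of each of caddy_a, caddy_b, caddy_c, caddy_d below 0.04 m/s and (y of caddy_a_mid in the frame of stop_arm between -0.038 and -0.02 m or y of caddy_b_mid in the frame of caddy_a_mid between 0.039 and 0.058 m or y of caddy_c_mid in the frame of caddy_a_mid between 0.039 and 0.058 m or y of caddy_d_mid in the frame of caddy_a_mid between 0.039 and 0.058 m) and x of caddy_b_mid in the frame of station between 0.045 and 0.095 m and z of caddy_b_mid in the frame of station between 0.108 and 0.125 m and (y of caddy_b_mid in the frame of stop_arm between -0.038 and -0.02 m or y of caddy_a_mid in the frame of caddy_b_mid between 0.039 and 0.058 m or y of caddy_c_mid in the frame of caddy_b_mid between 0.039 and 0.058 m or y of caddy_d_mid in the frame of caddy_b_mid between 0.039 and 0.058 m) and x of caddy_c_mid in the frame of station between 0.045 and 0.095 m and z of caddy_c_mid in the frame of station between 0.108 and 0.125 m and (y of caddy_c_mid in the frame of stop_arm between -0.038 and -0.02 m or y of caddy_a_mid in the frame of caddy_c_mid between 0.039 and 0.058 m or y of caddy_b_mid in the frame of caddy_c_mid between 0.039 and 0.058 m or y of caddy_d_mid in the frame of caddy_c_mid between 0.039 and 0.058 m) and x of caddy_d_mid in the frame of station between 0.045 and 0.095 m and z of caddy_d_mid in the frame of station between 0.108 and 0.125 m and (y of caddy_d_mid in the frame of stop_arm between -0.038 and -0.02 m or y of caddy_a_mid in the frame of caddy_d_mid between 0.039 and 0.058 m or y of caddy_b_mid in the frame of caddy_d_mid between 0.039 and 0.058 m or y of caddy_c_mid in the frame of caddy_d_mid between 0.039 and 0.058 m)).
It fails at once if a bystander (stool or glue bottle) is pushed more than 30 mm or knocked over (distance of any of stool_1, stool_2, glue from where it was at the start of the episode above 0.03 m or angle between any of stool_1, stool_2, glue's own z axis and vertical above 0.5 rad).
Of caddy_a, caddy_b, caddy_c, caddy_d only 3 to 4 are there at a start; the rules pass over those that are not, and their reading is None.
At some moment in a run one of caddy_a, caddy_b, caddy_c, caddy_d, holder may be knocked a few centimetres aside while the robot is not near it.
It also fails if it takes over 210 s, if anything falls off the work surface, if the arm or the gripper's body presses on something with over 40 N, if the wrist force passes 120 N, or if a joint passes its speed limit or range.

## Robot

A 6-joint arm with a two-finger parallel gripper is mounted at the origin on the work surface. World frame = base frame: x ahead of the robot, y to its left, z up, the work surface at z = 0. Lengths are in mm, angles in rad, forces in N, time in s.
With the tool pointing down it reaches from about 350 to 775 mm from the base axis. Payload 5.5 kg.
Tool frame: the origin (TCP) lies at the very end of the fingers, on their centre line; the grasp point (between the pads) lies 19 mm behind it; z points along the fingers, y is the direction in which the jaws open and shut (so a half turn about z gives the same grasp; the last joint's range is limited). The gripper opens to 85 mm and grips with 20 to 120 N. Pads are 22 mm wide; open, the fingers measure 114 mm over their backs; the gripper's body (76 mm by 85 mm) begins 54 mm behind the grasp point. The pads swing forward as they close: fully open they stand 13 mm farther back than shut.
Start: joints at [-1.3, 0.313, 0.046, 1.304, 0, 1.431], TCP at [229.622, -527.205, 231.323] pointing down, gripper open.
Joint ranges: [-2.76, 2.76], [-0.86, 1.69], [-1.03, 1.26], [-2.2, 2.34], [-1.47, 1.5], [-3.14, 3.14]. Speed limits (rad/s): [2.57, 2.57, 3.14, 3.14, 3.14, 3.14].

## Interface

Orientations are given as a unit quaternion [w, x, y, z].
In Python, from bench import r gives the robot as it stands. The module is installed in compiled form; this text tells all that it offers.
- The arm moves only by the tool carry_out, never from a script. Its argument "commands" is a list of rows, each a list of 3 entries, a list of its own where there are three numbers: the turn, a rotation vector about the tool's x, y, z in degrees, then the shift along the tool's x, y, z in m, then the opening, from -1 (shut) to 1 (fully open). In form: [[[ax, ay, az], [tx, ty, tz], gripper], ...]. A call has 1 to 10 rows; each row shifts and turns the commanded pose from where the row before left it, along the tool's axes as they then stand; what a row does not reach is not made up. A row lasts 1/12 s, in which the tool goes at most 41.7 mm and 7.16 degrees, less where a joint would pass 70% of its speed; a pose out of reach is approached as far as the arm can. A call with a gripper value outside its range is refused whole. The fingers move at their own pace and stop on an object; "newtons" is the grip in N (left out, the last holds). Time passes only in rows, so rows that do not move let the fingers close. It gives the time, the measured TCP pose, the force and the opening at its end, in the units of the state.
- r.get_obs(): the state, without advancing time (a new reading comes with each control period).
- r.get_image(name): name is "scene" or "top"; returns a dict with "frame" (420x560x3 uint8, red, green, blue), "intrinsics" (3x3 intrinsics, pixels), "k1" (the pictures are not rectified: a ray, as slopes to the right and down, at radius r is drawn at 1 + k1 r^2 times it, then the intrinsics apply), "camera_from_world" (4x4, takes a point from world to camera coordinates). Camera axes: x right, y up, looking along -z (the intrinsics and any distortion apply to the point x, -y, -z); pixel columns grow to the right and rows downward; lengths in mm; the calibration is good to about 2 mm. A picture is of the moment at which its call begins. There is no depth.
- r.job_done(): hands the job in, once; it reports no verdict.
The state is a dict: "t": time; "joint_pos": joint angles; "qd": joint speeds; "tau": joint torques, N m; "position": TCP position; "tcp_rot": TCP orientation; "contact_force": force on the tool from outside, world axes, zero at the start; "torque": the same for the moment, N m; "opening": opening from 0.0 (shut) to 1.0 (fully open).
Only numpy, scipy, OpenCV 4.12 (cv2) and the standard library are available. Lean on these libraries where they do the work, as an engineer would, in place of code of your own. Each camera call takes 0.05 s, during which the arm holds its last target.

## Working session

There is one attempt and no reset: what is moved stays moved. The work goes in short steps, Python scripts to look and compute and a tool call to move; the robot and the scene stay as the last step left them, time stands still between calls to the robot, and variables do not carry over. Pictures are saved under pics/ and viewed, and the job is handed in when it is done.

Besides the shell and the picture viewer there is one more tool, called after ">>>" as a command line: name --argument value ..., lists and objects as JSON in quotes. carry_out: Moves the arm, as the interface text tells. Its arguments: {"type":"object","properties":{"commands":{"type":"array"},"newtons":{"type":"number"}},"required":["commands"]}

```bash
mkdir -p pics; cat > h.py <<'E'
import numpy as np, cv2
from bench import r
def img(n):
    d=r.get_image(n); return d
def save(d,fn,crop=None,sc=1):
    f=d["frame"][:,:,::-1]
    if crop: x0,y0,x1,y1=crop; f=f[y0:y1,x0:x1]
    if sc!=1: f=cv2.resize(f,None,fx=sc,fy=sc,interpolation=cv2.INTER_CUBIC)
    cv2.imwrite("pics/"+fn,f)
def proj(d,P):
    P=np.atleast_2d(P).astype(float); M=np.array(d["camera_from_world"]); K=np.array(d["intrinsics"])
    c=P@M[:3,:3].T+M[:3,3]; a=c[:,0]/-c[:,2]; b=-c[:,1]/-c[:,2]
    s=1+d["k1"]*(a*a+b*b); return np.c_[K[0,0]*a*s+K[0,2],K[1,1]*b*s+K[1,2]]
def ray(d,uv):
    K=np.array(d["intrinsics"]);M=np.array(d["camera_from_world"])
    x=(uv[0]-K[0,2])/K[0,0];y=(uv[1]-K[1,2])/K[1,1]
    rd=np.hypot(x,y); q=rd
    for _ in range(30): q=rd/(1+d["k1"]*q*q)
    s=q/rd if rd>0 else 1
    v=np.array([x*s,-y*s,-1]); R=M[:3,:3]
    return -R.T@M[:3,3], R.T@v
def onz(d,uv,z):
    o,v=ray(d,uv); return o+v*(z-o[2])/v[2]
E
python3 - <<'E'
from h import *
import pickle
o=r.get_obs(); print(o)
for n in("scene","top"):
    d=img(n); save(d,n+"0.png"); pickle.dump(d,open(n+"0.pkl","wb"))
    M=np.array(d["camera_from_world"]);print(n,d["intrinsics"],d["k1"],-M[:3,:3].T@M[:3,3],M[:3,:3])
E
```

```text
{'t': 0.0, 'joint_pos': array([-1.29961650e+00,  3.14011617e-01,  4.49888862e-02,  1.30359542e+00,
        1.50167374e-05,  1.43122376e+00]), 'qd': array([-2.39885368e-04,  8.64696693e-05, -3.32376483e-05, -3.46561340e-04,
        1.76745891e-03,  1.69467340e-03]), 'tau': array([-3.03993456e-04, -4.80624104e+01,  2.98535067e+01,  1.94217620e-02,
       -2.32917830e-05, -1.23891809e-05]), 'position': array([ 229.47066131, -526.67767024,  230.40653781]), 'tcp_rot': array([-9.09433636e-04,  9.78983929e-01,  2.03935373e-01, -5.24059106e-05]), 'contact_force': array([0.64196202, 0.16122779, 0.01349921]), 'torque': array([-0.01736168, -0.0034781 ,  0.00547724]), 'opening': 0.9994583253046752}
scene [[379.67862631   0.         271.78498354]
 [  0.         379.67862631 209.82719266]
 [  0.           0.           1.        ]] -0.01413093739886284 [1102.3589524  -421.54448206 1194.55239247] [[ 0.55283485  0.83322813  0.01022307]
 [-0.67545169  0.44090039  0.59107687]
 [ 0.48799452 -0.33367308  0.80655045]]
top [[381.55128875   0.         282.83467547]
 [  0.         381.55128875 201.57367132]
 [  0.           0.           1.        ]] -0.10182171766876229 [ 201.54305498   -6.50810567 1499.7660179 ] [[ 1.29546450e-02 -9.99915121e-01  1.38835618e-03]
 [ 9.84683579e-01  1.29987171e-02  1.73865701e-01]
 [-1.73868990e-01 -8.85276910e-04  9.84768394e-01]]
```

View pics/scene0.png

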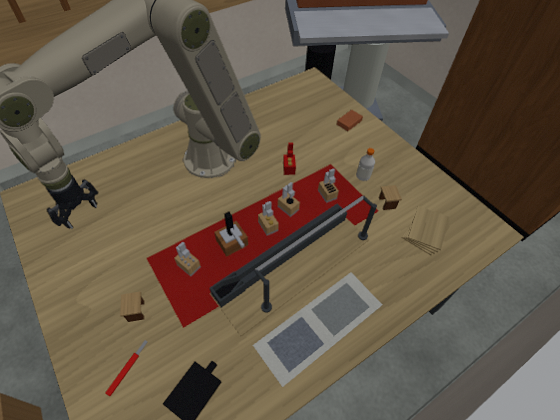

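View pics/top0.png

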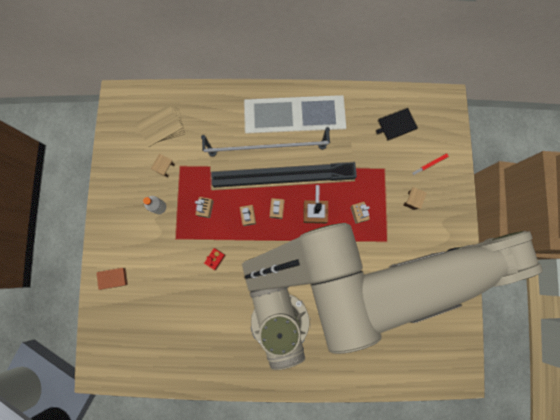

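The stop in its block is at scene (231,233). Four natural-wood caddies stand at scene (187,260), (268,219), (289,200) and (328,186). The red lookalike is at (290,160) and the stools are at (132,305) and (390,196). I'll zoom in.

```bash
python3 - <<'E'
import pickle
from h import *
d=pickle.load(open("scene0.pkl","rb")); save(d,"s1.png",(150,140,390,310),3.3)
d=pickle.load(open("top0.pkl","rb")); save(d,"t1.png",(170,120,400,260),3.4)
E
```

```text
(no output)
```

View pics/s1.png

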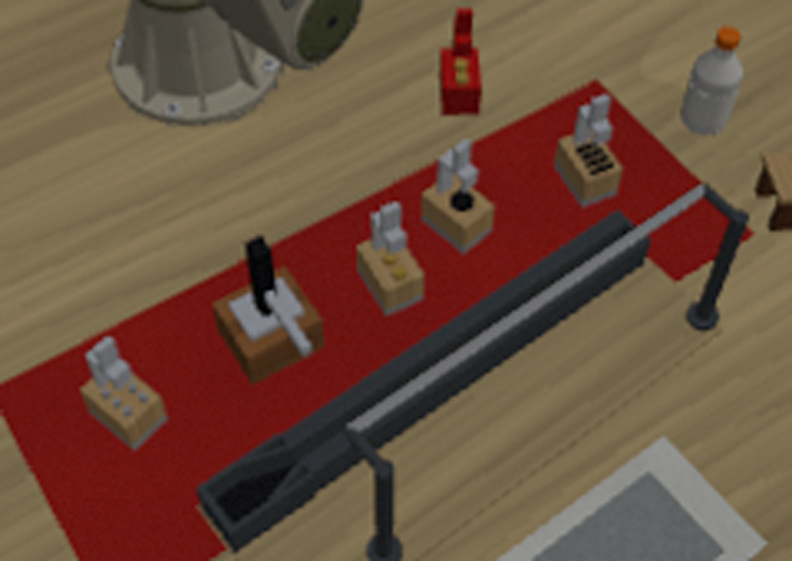

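View pics/t1.png

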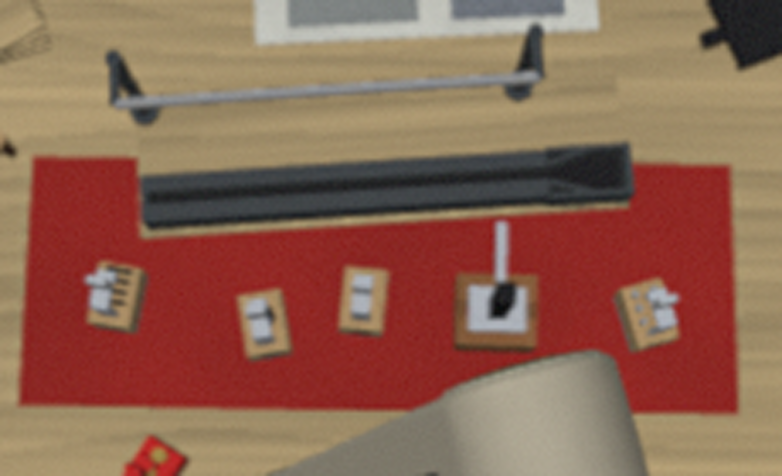

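```bash
python3 - <<'E'
import pickle
from h import *
d=pickle.load(open("top0.pkl","rb"))
def pan(d,boxes,sc,fn):
    out=[]
    for (x0,y0,x1,y1) in boxes:
        f=d["frame"][y0:y1,x0:x1,::-1]; f=cv2.resize(f,None,fx=sc,fy=sc,interpolation=cv2.INTER_CUBIC)
        f=cv2.convertScaleAbs(f,alpha=1.6,beta=10)
        for i in range(0,x1-x0,5):
            cv2.line(f,(i*sc,0),(i*sc,6 if i%10 else 14),(0,255,255),1)
            if i%10==0: cv2.putText(f,str(x0+i),(i*sc,26),0,.4,(0,255,255),1)
        for i in range(0,y1-y0,5):
            cv2.line(f,(0,i*sc),(6 if i%10 else 14,i*sc),(0,255,255),1)
            if i%10==0: cv2.putText(f,str(y0+i),(0,i*sc+12),0,.4,(0,255,255),1)
        out.append(f)
    cv2.imwrite("pics/"+fn,np.vstack(out))
pan(d,[(200,130,240,165+25)],14,"te1.png")
pan(d,[(320,130,365,190)],10,"te2.png")
d=pickle.load(open("scene0.pkl","rb"))
pan(d,[(205,260,285,310)],10,"se1.png")
pan(d,[(320,190,385,250)],10,"se2.png")
E
```

```text
(no output)
```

View pics/te1.png

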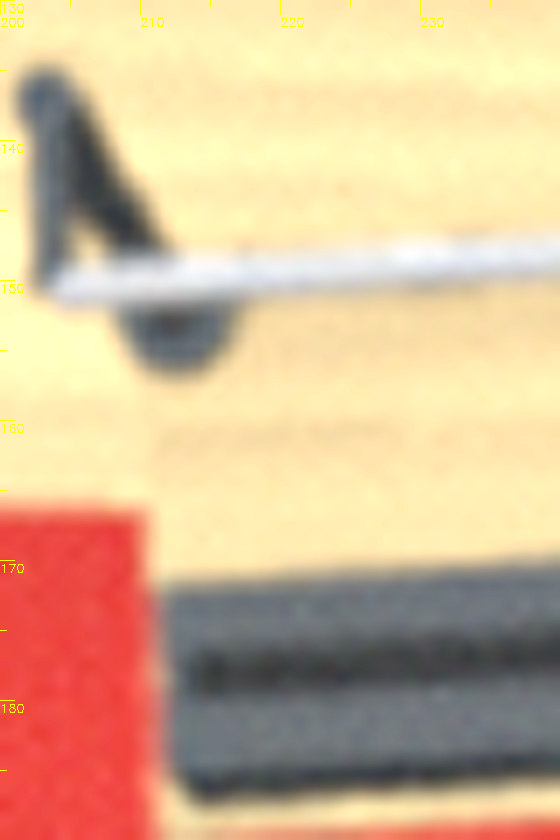

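View pics/te2.png

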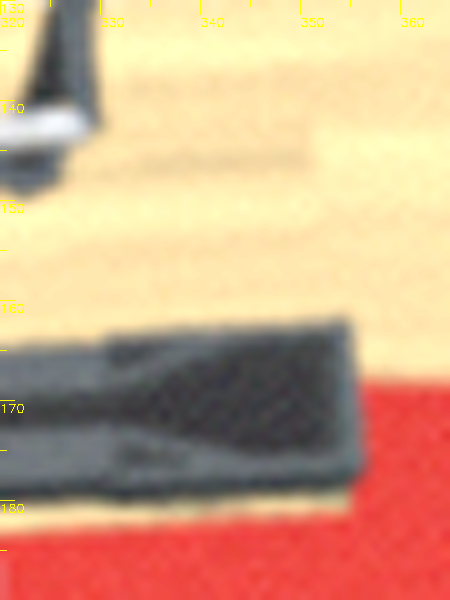

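View pics/se1.png

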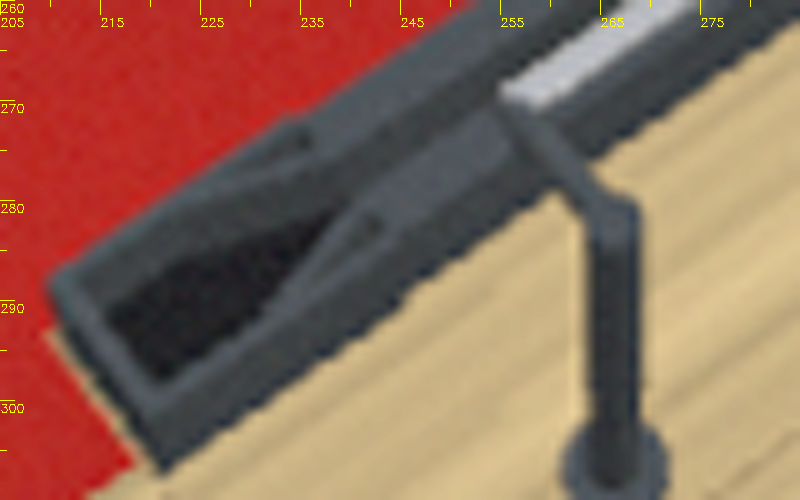

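View pics/se2.png

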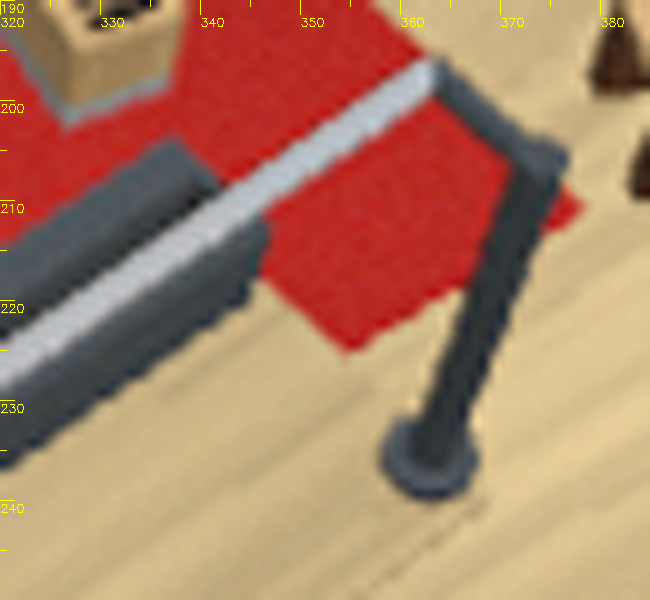

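```bash
python3 - <<'E'
import pickle
from h import *
from scipy.optimize import least_squares
T=pickle.load(open("top0.pkl","rb"));S=pickle.load(open("scene0.pkl","rb"))
obs=[(T,(27.5,280,55),(211.5,171.5)),(T,(-27.5,280,55),(213,184.5)),(T,(27.5,-285,55),(354.3,162.3)),(T,(-27.5,-285,55),(355.7,176)),
(T,(70,280,190),(204,149.5)),(T,(70,-170,190),(329,141.7)),
(S,(-27.5,280,55),(336.5,204)),(S,(27.5,280,55),(346,213)),(S,(-27.5,-285,55),(210,288)),(S,(27.5,-285,55),(220,300.5)),
(S,(70,280,190),(363.3,195.5)),(S,(70,-170,190),(255.5,269.5))]
def w(p,P):
    c,s=np.cos(p[2]),np.sin(p[2]); return np.array([p[0]+c*P[0]-s*P[1],p[1]+s*P[0]+c*P[1],P[2]])
f=lambda p:np.concatenate([proj(d,w(p,P))[0]-uv for d,P,uv in obs])
q=least_squares(f,[500,0,0],loss="soft_l1"); print(q.x); print(f(q.x).reshape(-1,2).round(1))
qt=least_squares(lambda p:f(p)[:12],q.x).x; qs=least_squares(lambda p:f(p)[12:],q.x).x; print(qt,qs)
E
```

```text
[ 5.69144735e+02 -3.96503353e+00  7.76211302e-02]
[[-0.4 -0.6]
 [-1.5  0.1]
 [ 0.4 -0.3]
 [ 0.4 -0.5]
 [-0.1  0.5]
 [-0.2  0.5]
 [ 0.1 -1.1]
 [ 0.9 -0.7]
 [-0.1 -0.2]
 [-0.7  0. ]
 [-0.7  1.4]
 [-0.   0.9]]
[ 5.69038406e+02 -4.83733454e+00  7.70396435e-02] [ 5.68919473e+02 -3.37743900e+00  7.92917087e-02]
```

```bash
cat >> h.py <<'E'
def pan(d,b,sc,fn,al=1.4,marks=()):
    x0,y0,x1,y1=b
    f=d["frame"][y0:y1,x0:x1,::-1]; f=cv2.resize(f,None,fx=sc,fy=sc,interpolation=cv2.INTER_CUBIC)
    f=cv2.convertScaleAbs(f,alpha=al,beta=5)
    for i in range(0,x1-x0,5):
        cv2.line(f,(i*sc,0),(i*sc,6 if i%10 else 14),(0,255,255),1)
        if i%10==0: cv2.putText(f,str(x0+i),(i*sc,26),0,.4,(0,255,255),1)
    for i in range(0,y1-y0,5):
        cv2.line(f,(0,i*sc),(6 if i%10 else 14,i*sc),(0,255,255),1)
        if i%10==0: cv2.putText(f,str(y0+i),(0,i*sc+12),0,.4,(0,255,255),1)
    for m in marks:
        cv2.circle(f,(int((m[0]-x0+.5)*sc),int((m[1]-y0+.5)*sc)),3,(0,255,0),1)
    cv2.imwrite("pics/"+fn,f)
ST=np.array([569.1,-4.0]); YAW=0.0776
def st2w(P):
    c,s=np.cos(YAW),np.sin(YAW); return np.array([ST[0]+c*P[0]-s*P[1],ST[1]+s*P[0]+c*P[1],P[2]])
def w2st(P):
    c,s=np.cos(YAW),np.sin(YAW); a,b=P[0]-ST[0],P[1]-ST[1]; return np.array([c*a+s*b,-s*a+c*b,P[2]])
def pose(p,P):
    c,s=np.cos(p[2]),np.sin(p[2]); return np.array([p[0]+c*P[0]-s*P[1],p[1]+s*P[0]+c*P[1],P[2]])
def fit(obs,p0):
    from scipy.optimize import least_squares
    f=lambda p:np.concatenate([proj(d,pose(p,P))[0]-np.array(uv)-0.0 for d,P,uv in obs])
    q=least_squares(f,p0,loss="soft_l1",x_scale=[10,10,.1]); return q.x,f(q.x).reshape(-1,2).round(1)
E
python3 - <<'E'
import pickle
from h import *
T=pickle.load(open("top0.pkl","rb"));S=pickle.load(open("scene0.pkl","rb"))
pan(T,(295,178,340,230),12,"a1.png"); pan(S,(208,205,253,260),12,"a2.png")
E
```

```text
(no output)
```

View pics/a1.png

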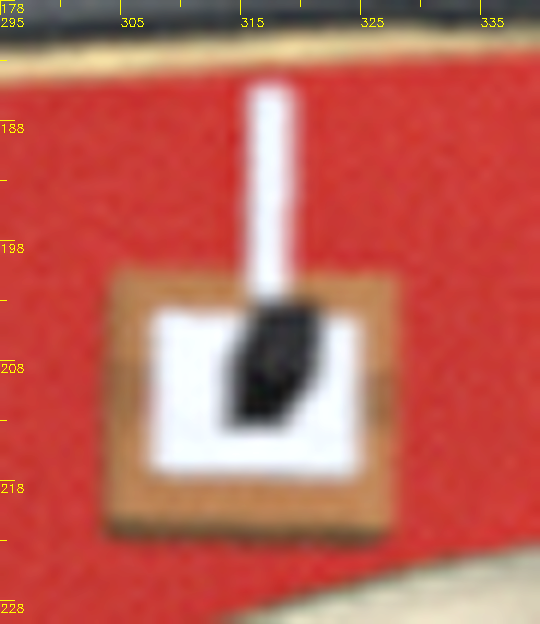

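View pics/a2.png

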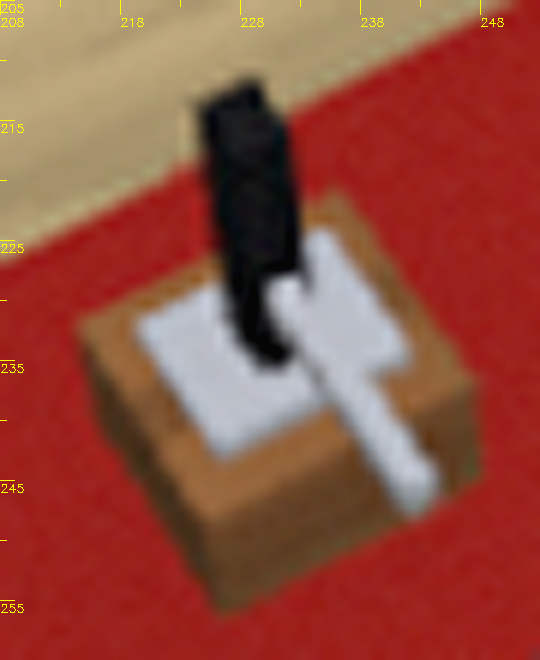

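```bash
python3 - <<'E'
import pickle
from h import *
T=pickle.load(open("top0.pkl","rb"));S=pickle.load(open("scene0.pkl","rb"))
o=[(T,(25,32,66),(307.8,204)),(T,(25,-32,66),(325,204)),(T,(-25,-32,66),(324.7,217)),(T,(-25,32,66),(307.3,217)),
(T,(12,10,178),(316.8,203.2)),(T,(12,-10,178),(322,203.2)),(T,(90,5,110),(315.5,185.2)),(T,(90,-5,110),(319.5,185.2)),
(S,(-25,-32,66),(219.3,232)),(S,(25,-32,66),(227,243)),(S,(25,32,66),(242.3,234.5)),(S,(-25,32,66),(235,224)),
(S,(-12,-10,178),(224.5,213.5)),(S,(-12,10,178),(228.9,211.6)),(S,(90,-5,110),(241,246)),(S,(90,5,110),(244.5,243.8))]
p,e=fit(o,[450,-100,0]);print(p,w2st([*p[:2],0]));print(e)
print(fit(o[:8],p)[0],fit(o[8:],p)[0])
E
```

```text
[ 4.23215678e+02 -1.32290420e+02 -1.15176417e-02] [-155.39064991 -116.59508199    0.        ]
[[ 0.  -0.5]
 [-0.4 -0.1]
 [-0.2 -0.1]
 [ 0.3 -0.5]
 [-0.7 -1.3]
 [-0.2 -1.2]
 [ 0.5 -0.7]
 [-0.8 -0.6]
 [-0.3 -0.2]
 [-1.2 -0.9]
 [-0.5 -0.8]
 [-0.2 -0.2]
 [-1.2 -0.4]
 [-0.3 -1.1]
 [ 0.3 -0.5]
 [-0.6  0.3]]
[ 4.20791957e+02 -1.33108015e+02 -7.71268849e-03] [ 4.25830251e+02 -1.31879407e+02 -1.21032096e-02]
```

Target choice: the stop is the black handle with the aluminium arm in the wooden block, at top (318,206) and scene (228,213). The close crop confirms it, and no other part has a black handle and arm. I'll turn the wrist first.

>>> carry_out --commands '[[[0, 0, -7.1], [0, 0, 0], 1], [[0, 0, -7.1], [0, 0, 0], 1], [[0, 0, -7.1], [0, 0, 0], 1], [[0, 0, -7.1], [0, 0, 0], 1], [[0, 0, -7.1], [0, 0, 0], 1], [[0, 0, -7.1], [0, 0, 0], 1], [[0, 0, -7.1], [0, 0, 0], 1], [[0, 0, -7.1], [0, 0, 0], 1], [[0, 0, -7.1], [0, 0, 0], 1], [[0, 0, -7.1], [0, 0, 0], 1]]' --newtons 60

```text
t: 0.93
position: [229.5, -526.9, 230.8]
tcp_rot: [-0.0, 0.676, 0.737, 0.0]
contact_force: [0.5, 0.3, -0.6]
opening: 1.0
```

>>> carry_out --commands '[[[0, 0, -7.1], [0, 0, 0], 1], [[0, 0, -7.1], [0, 0, 0], 1], [[0, 0, -7.1], [0, 0, 0], 1], [[0, 0, -7.1], [0, 0, 0], 1], [[0, 0, -7.1], [0, 0, 0], 1], [[0, 0, -7.1], [0, 0, 0], 1], [[0, 0, -7.1], [0, 0, 0], 1], [[0, 0, -7.1], [0, 0, 0], 1], [[0, 0, -7.1], [0, 0, 0], 1], [[0, 0, -7.1], [0, 0, 0], 1]]'

```text
t: 1.77
position: [229.5, -526.9, 230.8]
tcp_rot: [-0.0, 0.123, 0.992, 0.0]
contact_force: [0.3, -0.8, 0.1]
opening: 1.001
```

>>> carry_out --commands '[[[0, 0, -7.0], [0, 0, 0], 1], [[0, 0, -6.8], [0, 0, 0], 1], [[0, 0, 0], [0, 0, 0], 1]]'

```text
t: 2.02
position: [229.5, -526.9, 230.8]
tcp_rot: [-0.0, 0.004, 1.0, 0.001]
contact_force: [0.8, -0.3, 0.2]
opening: 1.003
```

```bash
cat >> h.py <<'E'
from scipy.spatial.transform import Rotation as Rn
def to(target,yaw):
    o=r.get_obs(); q=o["tcp_rot"]; R=Rn.from_quat([q[1],q[2],q[3],q[0]]).as_matrix()
    G=np.array([[np.cos(yaw),np.sin(yaw),0],[np.sin(yaw),-np.cos(yaw),0],[0,0,-1]])
    d=np.array(target)-o["position"]
    print("t",round(o["t"],2),"pos",o["position"].round(1),"yaw",np.arctan2(R[1,0],R[0,0]).round(4),"F",o["contact_force"].round(1),"op",round(o["opening"],3),"j",o["joint_pos"].round(2))
    print(" shift tool mm",(R.T@d).round(1)," turn deg",np.degrees(Rn.from_matrix(R.T@G).as_rotvec()).round(2))
E
python3 - <<'E'
from h import *
to([422.5,-132.5,230],np.pi-0.011)
E
```

```text
t 2.02 pos [ 229.5 -526.9  230.8] yaw 3.1329 F [ 0.8 -0.3  0.2] op 1.003 j [-1.3   0.31  0.05  1.3   0.   -1.29]
 shift tool mm [-189.5  396.1    1.1]  turn deg [ 0.06 -0.02  0.13]
```

>>> carry_out --commands '[[[0, 0, 0], [-0.0158, 0.033, 0], 1], [[0, 0, 0], [-0.0158, 0.033, 0], 1], [[0, 0, 0], [-0.0158, 0.033, 0], 1], [[0, 0, 0], [-0.0158, 0.033, 0], 1], [[0, 0, 0], [-0.0158, 0.033, 0], 1], [[0, 0, 0], [-0.0158, 0.033, 0], 1], [[0, 0, 0], [-0.0158, 0.033, 0], 1], [[0, 0, 0], [-0.0158, 0.033, 0], 1], [[0, 0, 0], [-0.0158, 0.033, 0], 1], [[0, 0, 0], [-0.0158, 0.033, 0], 1]]'

```text
t: 2.85
position: [391.7, -197.3, 231.2]
tcp_rot: [0.0, 0.008, 1.0, -0.0]
contact_force: [0.8, 0.1, -0.1]
opening: 0.999
```

>>> carry_out --commands '[[[0, 0, 0], [-0.0158, 0.033, 0], 1], [[0, 0, 0], [-0.0158, 0.033, 0], 1], [[0, 0, 0], [0, 0, 0], 1]]'

```text
t: 3.1
position: [425.2, -128.2, 231.2]
tcp_rot: [0.0, 0.004, 1.0, 0.001]
contact_force: [-1.0, -1.2, 0.1]
opening: 0.997
```

```bash
python3 - <<'E'
from h import *
to([422.5,-132.5,134],np.pi-0.011)
d=img("scene"); pan(d,(180,150,270,260),7,"b1.png",marks=proj(d,[[422.5,-132.5,178],r.get_obs()["position"]]))
E
```

```text
t 3.1 pos [ 425.2 -128.2  231.2] yaw 3.1334 F [-1.  -1.2  0.1] op 0.997 j [-0.48  0.06 -0.27  1.24  0.   -0.47]
 shift tool mm [ 2.7 -4.5 97.2]  turn deg [0.12 0.04 0.16]
```

View pics/b1.png

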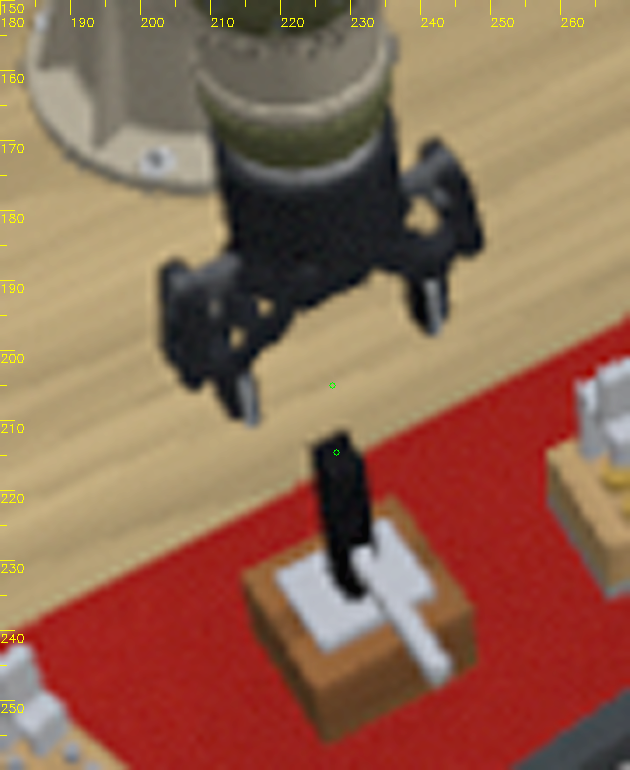

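>>> carry_out --commands '[[[0, 0, 0], [0.0025, -0.0045, 0.0], 1], [[0, 0, 0], [0, 0, 0.025], 1], [[0, 0, 0], [0, 0, 0.025], 1], [[0, 0, 0], [0, 0, 0.025], 1], [[0, 0, 0], [0, 0, 0.022], 1], [[0, 0, 0], [0, 0, 0], 1], [[0, 0, 0], [0, 0, 0], -1], [[0, 0, 0], [0, 0, 0], -1], [[0, 0, 0], [0, 0, 0], -1], [[0, 0, 0], [0, 0, 0], -1]]' --newtons 60

```text
t: 3.98
position: [422.2, -138.8, 135.8]
tcp_rot: [0.001, 0.006, 1.0, -0.001]
contact_force: [0.5, 0.2, 0.7]
opening: 0.455
```

>>> carry_out --commands '[[[0, 0, 0], [0, 0, 0], -1], [[0, 0, 0], [0, 0, 0], -1], [[0, 0, 0], [0, 0, 0], -1], [[0, 0, 0], [0, 0, 0], -1]]'

```text
t: 4.32
position: [421.4, -137.9, 134.7]
tcp_rot: [0.0, 0.006, 1.0, -0.0]
contact_force: [-0.3, 0.4, 2.6]
opening: 0.225
```

```bash
python3 - <<'E'
from h import *
to([422.5,-132.5,250],np.pi-0.011)
d=img("scene"); pan(d,(180,150,270,260),7,"b2.png")
E
```

```text
t 4.32 pos [ 421.4 -137.9  134.7] yaw 3.1303 F [-0.3  0.4  2.6] op 0.225 j [-0.5   0.12 -0.45  1.   -0.   -0.49]
 shift tool mm [  -1.1    5.3 -115.3]  turn deg [-0.03  0.02 -0.02]
```

View pics/b2.png

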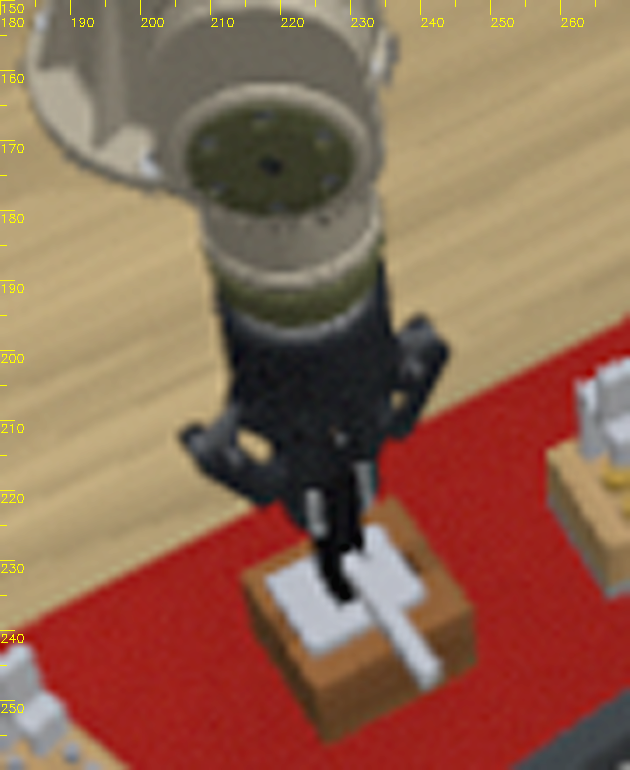

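>>> carry_out --commands '[[[0, 0, 0], [0, 0, -0.01], -1], [[0, 0, 0], [0, 0, -0.02], -1], [[0, 0, 0], [0, 0, -0.03], -1], [[0, 0, 0], [0, 0, -0.03], -1], [[0, 0, 0], [0, 0, 0], -1], [[0, 0, 0], [0, 0, 0], -1], [[0, 0, 0], [0, 0, 0], -1]]'

```text
t: 4.95
position: [420.5, -137.6, 222.8]
tcp_rot: [-0.001, 0.006, 1.0, 0.0]
contact_force: [0.1, 0.2, -5.2]
opening: 0.226
```

```bash
python3 - <<'E'
from h import *
m=st2w([0,-240,55]); print(m)
to([m[0],m[1],225],np.pi+YAW)
d=img("scene"); pan(d,(180,130,260,240),7,"b3.png")
d=img("top"); pan(d,(290,150,360,230),9,"b4.png")
E
```

```text
[ 587.70531408 -243.27775134   55.        ]
t 4.95 pos [ 420.5 -137.6  222.8] yaw 3.13 F [ 0.1  0.2 -5.2] op 0.226 j [-0.5   0.06 -0.29  1.23 -0.   -0.49]
 shift tool mm [-168.4 -103.8   -2.6]  turn deg [ 0.05 -0.12 -5.11]
```

View pics/b3.png

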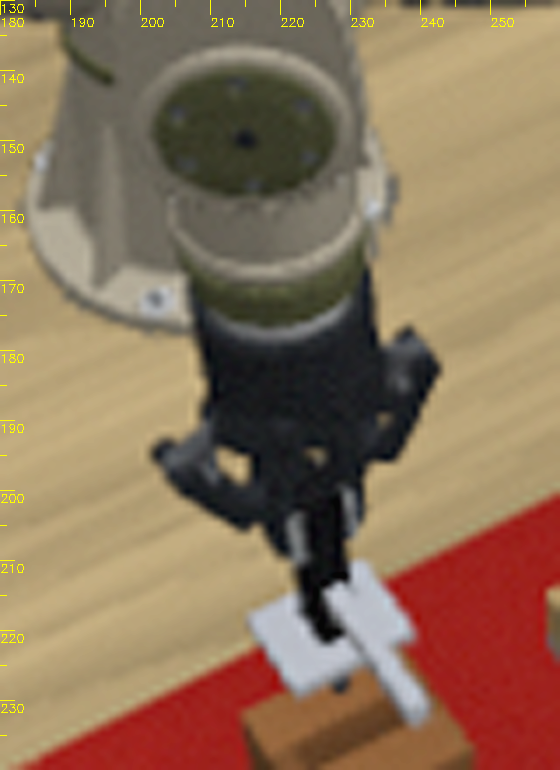

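View pics/b4.png

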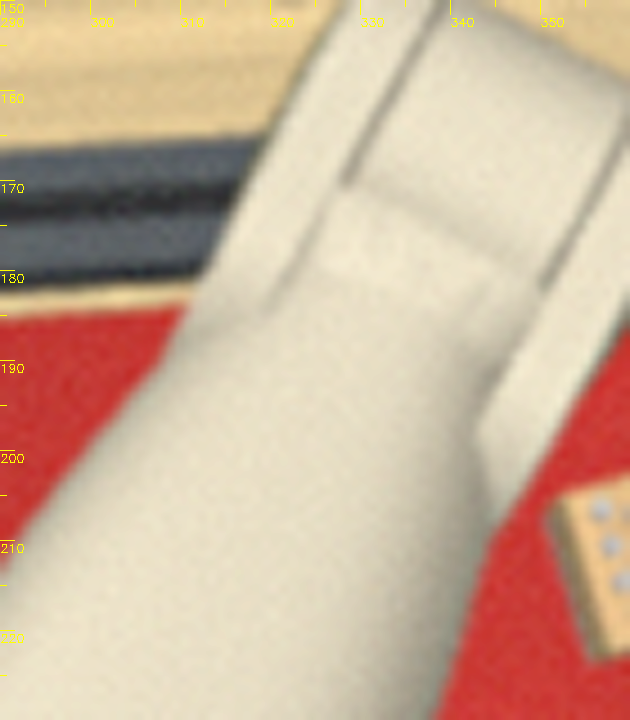

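```bash
python3 - <<'E'
from h import *
S=img("scene"); h=-.5
o=[(S,(-25,-32,154),(215.4+h,218.5+h)),(S,(25,-32,154),(222.8+h,229+h)),(S,(25,32,154),(239+h,220+h)),(S,(-25,32,154),(232+h,210.3+h)),(S,(90,5,198),(241.5+h,231+h)),(S,(90,-5,198),(238.4+h,233.2+h))]
print(fit(o,[420,-137,0]))
E
```

```text
(array([ 4.22811531e+02, -1.37735851e+02, -1.84430932e-02]), array([[-0.1,  0.1],
       [-0.4,  0.2],
       [ 0.4,  0.6],
       [ 0.1,  0.1],
       [-0.2, -0.1],
       [ 0.1, -0.9]]))
```

>>> carry_out --commands '[[[0, 0, -5.1], [0, 0, 0], -1], [[0, 0, 0], [-0.026, -0.0197, 0], -1], [[0, 0, 0], [-0.026, -0.0197, 0], -1], [[0, 0, 0], [-0.026, -0.0197, 0], -1], [[0, 0, 0], [-0.026, -0.0197, 0], -1], [[0, 0, 0], [-0.026, -0.0197, 0], -1], [[0, 0, 0], [-0.026, -0.0197, 0], -1], [[0, 0, 0], [0, 0, 0], -1], [[0, 0, 0], [0, 0, 0], -1], [[0, 0, 0], [0, 0, 0], -1]]'

```text
t: 5.93
position: [584.9, -243.2, 222.0]
tcp_rot: [-0.002, -0.039, 0.999, 0.001]
contact_force: [-0.5, 0.1, -5.3]
opening: 0.225
```

```bash
python3 - <<'E'
from h import *
m=st2w([-1.5,-240,145]); print(m)
to(m,np.pi+YAW)
d=img("scene"); pan(d,(170,190,270,310),6,"b5.png",marks=proj(d,[st2w([0,-240,55]),st2w([0,-190,55])]))
d=img("top"); pan(d,(320,130,380,190),10,"b6.png")
E
```

```text
[ 586.20982814 -243.39403456  145.        ]
t 5.93 pos [ 584.9 -243.2  222. ] yaw -3.0643 F [-0.5  0.1 -5.3] op 0.225 j [-0.52  0.44  0.2   1.34 -0.   -0.6 ]
 shift tool mm [-1.6 -0.5 77. ]  turn deg [ 0.14 -0.21 -0.02]
```

View pics/b5.png

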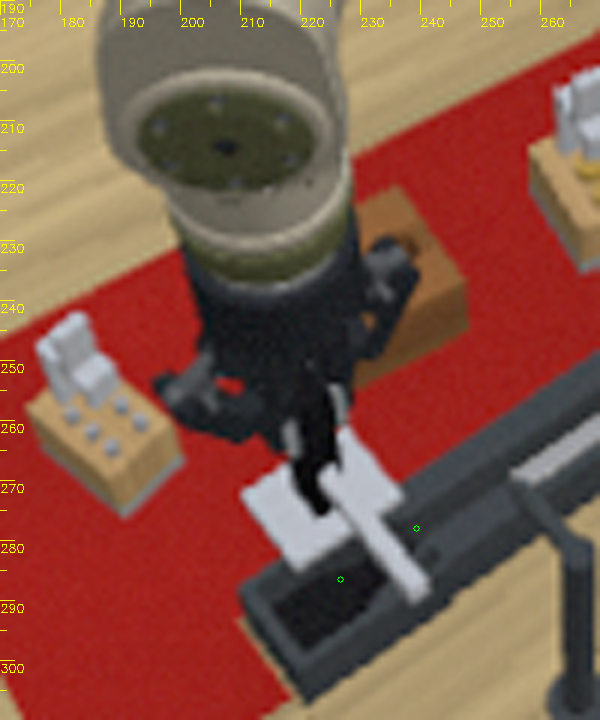

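View pics/b6.png

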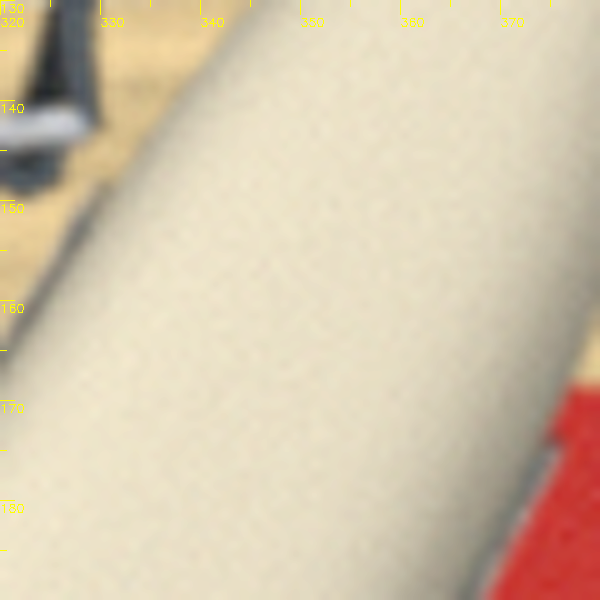

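>>> carry_out --commands '[[[0, 0, 0], [-0.0015, 0, 0.02], -1], [[0, 0, 0], [0, 0, 0.02], -1], [[0, 0, 0], [0, 0, 0.015], -1], [[0, 0, 0], [0, 0, 0.01], -1], [[0, 0, 0], [0, 0, 0.008], -1], [[0, 0, 0], [0, 0, 0], -1], [[0, 0, 0], [0, 0, 0], -1]]'

```text
t: 6.62
position: [587.3, -243.4, 151.8]
tcp_rot: [0.0, -0.039, 0.999, -0.0]
contact_force: [-0.9, 0.7, -3.4]
opening: 0.227
```

>>> carry_out --commands '[[[0, 0, 0], [0, 0, 0.003], -1], [[0, 0, 0], [0, 0, 0.002], -1], [[0, 0, 0], [0, 0, 0], -1]]'

```text
t: 6.87
position: [587.6, -243.7, 146.6]
tcp_rot: [0.0, -0.039, 0.999, -0.0]
contact_force: [0.0, 0.9, -4.6]
opening: 0.226
```

```bash
python3 - <<'E'
from h import *
m=st2w([-1.5,-240,145])
to(m,np.pi+YAW)
d=img("scene"); pan(d,(170,190,270,310),6,"b7.png",marks=proj(d,[st2w([0,-240,55]),st2w([0,-190,55])]))
E
```

```text
t 6.87 pos [ 587.6 -243.7  146.6] yaw -3.0642 F [ 0.   0.9 -4.6] op 0.226 j [-0.52  0.46  0.06  1.17 -0.   -0.6 ]
 shift tool mm [1.4 0.4 1.6]  turn deg [-0.03  0.04 -0.01]
```

View pics/b7.png

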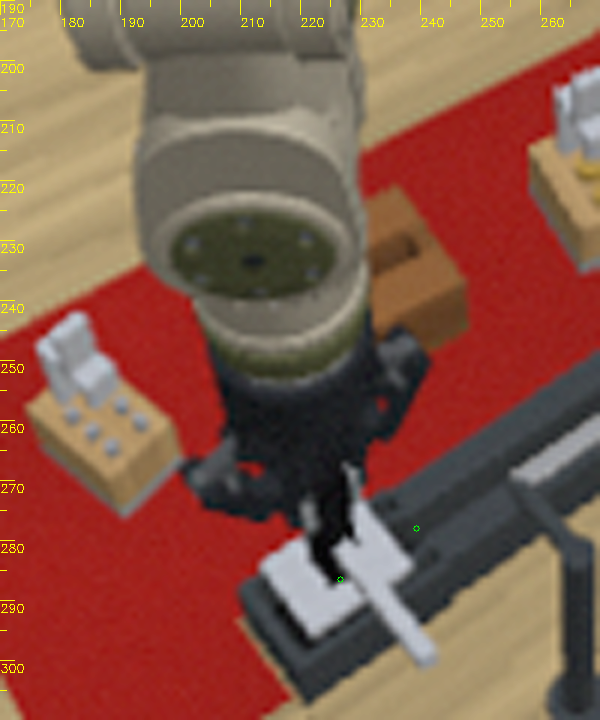

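>>> carry_out --commands '[[[0, 0, 0], [0.0012, 0.005, 0.002], -1], [[0, 0, 0], [0, 0.008, 0.001], -1], [[0, 0, 0], [0, 0.01, 0], -1], [[0, 0, 0], [0, 0.01, 0], -1], [[0, 0, 0], [0, 0, 0], -1]]'

```text
t: 7.33
position: [583.4, -207.6, 143.7]
tcp_rot: [0.0, -0.04, 0.999, 0.001]
contact_force: [0.1, 2.0, -2.5]
opening: 0.221
```

```bash
python3 - <<'E'
from h import *
to(st2w([-1.5,-170,145]),np.pi+YAW); p=r.get_obs()["position"]; print(w2st(p).round(1))
E
```

```text
t 7.33 pos [ 583.4 -207.6  143.7] yaw -3.0618 F [ 0.1  2.  -2.5] op 0.221 j [-0.47  0.44  0.01  1.14  0.   -0.55]
 shift tool mm [-0.1 34.1 -1.3]  turn deg [0.13 0.01 0.13]
[  -1.5 -204.1  143.7]
```

>>> carry_out --commands '[[[0, 0, 0], [0, 0.008, 0.0], -1], [[0, 0, 0], [0, 0.008, 0], -1], [[0, 0, 0], [0, 0.008, 0], -1], [[0, 0, 0], [0, 0.008, 0], -1], [[0, 0, 0], [0, 0.008, 0], -1], [[0, 0, 0], [0, 0, 0], -1]]'

```text
t: 7.83
position: [580.5, -168.6, 143.6]
tcp_rot: [0.0, -0.04, 0.999, 0.001]
contact_force: [0.2, 2.4, -0.4]
opening: 0.227
```

```bash
python3 - <<'E'
from h import *
to(st2w([-1.5,0,145]),np.pi+YAW); o=r.get_obs(); print(w2st(o["position"]).round(1),o["torque"].round(2))
d=img("scene"); pan(d,(170,190,270,310),6,"b8.png",marks=proj(d,[st2w([0,-240,55]),st2w([0,-190,55])]))
E
```

```text
t 7.83 pos [ 580.5 -168.6  143.6] yaw -3.0625 F [ 0.2  2.4 -0.4] op 0.227 j [-0.42  0.41 -0.03  1.13  0.   -0.5 ]
 shift tool mm [-1.000e-01  1.649e+02 -1.100e+00]  turn deg [0.11 0.03 0.09]
[  -1.4 -164.9  143.6] [ 0.57 -0.08 -0.02]
```

View pics/b8.png

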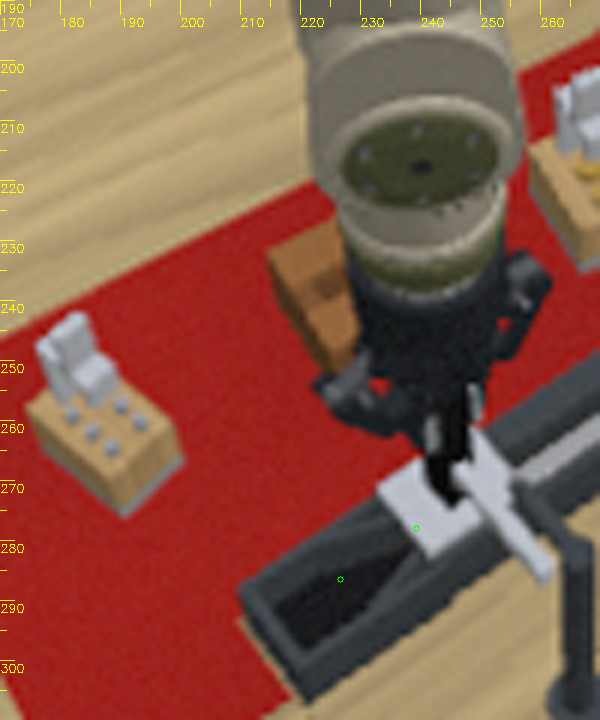

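>>> carry_out --commands '[[[0, 0, 0], [0, 0.02, 0.0], -1], [[0, 0, 0], [0, 0.02, 0], -1], [[0, 0, 0], [0, 0.02, 0], -1], [[0, 0, 0], [0, 0.02, 0], -1], [[0, 0, 0], [0, 0.02, 0], -1], [[0, 0, 0], [0, 0.02, 0], -1], [[0, 0, 0], [0, 0.02, 0], -1], [[0, 0, 0], [0, 0.02, 0], -1], [[0, 0, 0], [0, 0.02, 0], -1], [[0, 0, 0], [0, 0, 0], -1]]'

```text
t: 8.72
position: [566.2, 12.0, 143.6]
tcp_rot: [0.0, -0.04, 0.999, 0.002]
contact_force: [0.5, 4.3, 0.4]
opening: 0.229
```

>>> carry_out --commands '[[[0, 0, 0], [0, 0.015, 0.0], -1], [[0, 0, 0], [0, 0.015, 0.001], -1], [[0, 0, 0], [0, 0, 0.001], -1], [[0, 0, 0], [0, 0, 0.001], -1]]'

```text
t: 9.05
position: [565.4, 38.4, 143.2]
tcp_rot: [0.002, -0.039, 0.999, -0.0]
contact_force: [-4.6, 0.1, 21.0]
opening: 0.223
```

```bash
python3 - <<'E'
from h import *
to(st2w([-1.5,60,145]),np.pi+YAW); o=r.get_obs(); print(w2st(o["position"]).round(1),o["torque"].round(2))
E
```

```text
t 9.05 pos [565.4  38.4 143.2] yaw -3.0637 F [-4.6  0.1 21. ] op 0.223 j [-0.07  0.33 -0.14  1.09 -0.   -0.15]
 shift tool mm [ 1.1 17.5 -1.8]  turn deg [-0.05  0.2   0.02]
[ -0.4  42.5 143.2] [ 0.05  1.44 -0.04]
```

>>> carry_out --commands '[[[0, 0, 0], [0, 0.005, 0.0], -1], [[0, 0, 0], [0, 0.005, 0], -1], [[0, 0, 0], [0, 0.005, 0], -1], [[0, 0, 0], [0, 0.003, 0], -1]]'

```text
t: 9.38
position: [564.6, 50.1, 143.3]
tcp_rot: [0.002, -0.037, 0.999, -0.007]
contact_force: [-2.3, -18.5, 12.6]
opening: 0.223
```

>>> carry_out --commands '[[[0, 0, 0], [0, 0.003, 0.0], -1], [[0, 0, 0], [0, 0.003, 0], -1], [[0, 0, 0], [0, 0.003, 0], -1], [[0, 0, 0], [0, 0, 0], -1]]'

```text
t: 9.72
position: [563.8, 59.5, 143.3]
tcp_rot: [0.002, -0.037, 0.999, -0.007]
contact_force: [-3.5, -13.3, 13.9]
opening: 0.225
```

>>> carry_out --commands '[[[0, 0, 0], [0, 0.003, -0.0005], -1], [[0, 0, 0], [0, 0.003, 0], -1], [[0, 0, 0], [0, 0.003, 0], -1], [[0, 0, 0], [0, 0.003, 0], -1]]'

```text
t: 10.05
position: [562.8, 71.3, 143.3]
tcp_rot: [0.002, -0.037, 0.999, -0.006]
contact_force: [-1.5, -14.3, 11.3]
opening: 0.229
```

>>> carry_out --commands '[[[0, 0, 0], [0, 0.003, 0.0], -1], [[0, 0, 0], [0, 0.003, 0], -1], [[0, 0, 0], [0, 0.003, 0], -1], [[0, 0, 0], [0, 0.003, 0], -1]]'

```text
t: 10.38
position: [561.9, 83.2, 143.3]
tcp_rot: [0.002, -0.037, 0.999, -0.007]
contact_force: [-2.3, -15.9, 11.1]
opening: 0.228
```

>>> carry_out --commands '[[[0, 0, 0], [0, 0.003, 0.0], -1], [[0, 0, 0], [0, 0.003, 0], -1], [[0, 0, 0], [0, 0.003, 0], -1], [[0, 0, 0], [0, 0.003, 0], -1]]'

```text
t: 10.72
position: [561.0, 95.1, 143.3]
tcp_rot: [0.002, -0.037, 0.999, -0.007]
contact_force: [-1.9, -15.3, 12.5]
opening: 0.227
```

>>> carry_out --commands '[[[0, 0, 0], [0, 0.003, 0.0], -1], [[0, 0, 0], [0, 0.003, 0], -1], [[0, 0, 0], [0, 0.003, 0], -1], [[0, 0, 0], [0, 0.003, 0], -1]]'

```text
t: 11.05
position: [560.0, 107.0, 143.3]
tcp_rot: [0.002, -0.037, 0.999, -0.007]
contact_force: [-1.8, -15.9, 12.4]
opening: 0.232
```

>>> carry_out --commands '[[[0, 0, 0], [0, 0.003, 0.0], -1], [[0, 0, 0], [0, 0.003, 0], -1], [[0, 0, 0], [0, 0.003, 0], -1], [[0, 0, 0], [0, 0.003, 0], -1]]'

```text
t: 11.38
position: [559.1, 119.0, 143.3]
tcp_rot: [0.002, -0.037, 0.999, -0.007]
contact_force: [-2.0, -16.1, 12.4]
opening: 0.228
```

>>> carry_out --commands '[[[0, 0, 0], [0, 0.003, 0.0], -1], [[0, 0, 0], [0, 0.003, 0], -1], [[0, 0, 0], [0, 0.003, 0], -1], [[0, 0, 0], [0, 0.003, 0], -1]]'

```text
t: 11.72
position: [558.2, 130.9, 143.3]
tcp_rot: [0.002, -0.037, 0.999, -0.007]
contact_force: [-1.1, -16.1, 11.6]
opening: 0.223
```

>>> carry_out --commands '[[[0, 0, 0], [0, 0.003, 0.0], -1], [[0, 0, 0], [0, 0.003, 0], -1], [[0, 0, 0], [0, 0.003, 0], -1]]'

```text
t: 11.97
position: [555.9, 144.8, 140.6]
tcp_rot: [-0.0, -0.038, 0.999, -0.001]
contact_force: [0.1, -7.2, 1.4]
opening: 0.224
```

>>> carry_out --commands '[[[0, 0, 0], [0, 0, 0.003], -1], [[0, 0, 0], [0, 0, 0.003], -1], [[0, 0, 0], [0, 0, 0.002], -1], [[0, 0, 0], [0, 0, 0], -1]]'

```text
t: 12.3
position: [556.4, 144.3, 132.4]
tcp_rot: [0.0, -0.038, 0.999, -0.002]
contact_force: [1.3, -6.2, -2.0]
opening: 0.225
```

```bash
python3 - <<'E'
from h import *
to(st2w([-1.5,60,131.7]),np.pi+YAW); o=r.get_obs(); print(w2st(o["position"]).round(1),o["torque"].round(2))
E
```

```text
t 12.3 pos [556.4 144.3 132.4] yaw -3.065 F [ 1.3 -6.2 -2. ] op 0.225 j [ 0.12  0.36 -0.13  1.08 -0.    0.04]
 shift tool mm [  0.2 -88.9   1. ]  turn deg [-0.24  0.   -0.06]
[ -1.2 148.9 132.4] [-2.02 -0.35  0.  ]
```

>>> carry_out --commands '[[[0, 0, 0], [0, -0.0015, 0.001], -1], [[0, 0, 0], [0, 0, 0.001], -1], [[0, 0, 0], [0, 0, 0], -1]]'

```text
t: 12.55
position: [556.8, 143.8, 132.1]
tcp_rot: [0.001, -0.038, 0.999, -0.001]
contact_force: [-1.4, -4.2, 8.4]
opening: 0.229
```

```bash
python3 - <<'E'
from h import *
to(st2w([-1.5,60,131.7]),np.pi+YAW); o=r.get_obs(); print(w2st(o["position"]).round(1),o["torque"].round(2))
d=img("scene"); pan(d,(260,170,350,260),7,"c1.png")
E
```

```text
t 12.55 pos [556.8 143.8 132.1] yaw -3.0646 F [-1.4 -4.2  8.4] op 0.229 j [ 0.11  0.36 -0.14  1.07 -0.    0.04]
 shift tool mm [  0.6 -88.3   0.6]  turn deg [-0.12  0.1  -0.03]
[ -0.8 148.3 132.1] [-1.36  0.65 -0.03]
```

View pics/c1.png

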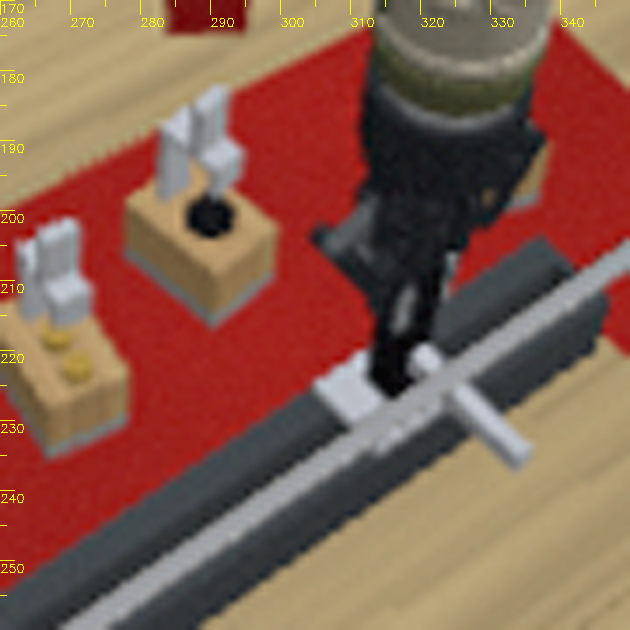

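>>> carry_out --commands '[[[0, 0, 0], [0, 0, 0], -0.2], [[0, 0, 0], [0, 0, 0], 0.1], [[0, 0, 0], [0, 0, 0], 0.1], [[0, 0, 0], [0, 0, 0], 0.1], [[0, 0, 0], [0, 0, -0.015], 0.1], [[0, 0, 0], [0, 0, -0.03], 0.1], [[0, 0, 0], [0, 0, -0.035], 0.1], [[0, 0, 0], [0, 0, -0.035], 1], [[0, 0, 0], [0, 0, -0.015], 1], [[0, 0, 0], [0, 0, 0], 1]]'

```text
t: 13.43
position: [558.2, 145.3, 265.4]
tcp_rot: [0.004, -0.039, 0.999, 0.0]
contact_force: [0.0, -0.6, 0.9]
opening: 0.95
```

```bash
python3 - <<'E'
from h import *
to(st2w([-1.5,60,131.7]),np.pi+YAW)
d=img("scene"); pan(d,(260,150,360,260),7,"c2.png")
d=img("top"); pan(d,(170,130,400,270),3,"c3.png")
E
```

```text
t 13.43 pos [558.2 145.3 265.4] yaw -3.0637 F [ 0.  -0.6  0.9] op 0.95 j [0.12 0.3  0.12 1.37 0.   0.04]
 shift tool mm [  3.3 -89.8 133.6]  turn deg [0.04 0.45 0.02]
```

View pics/c2.png

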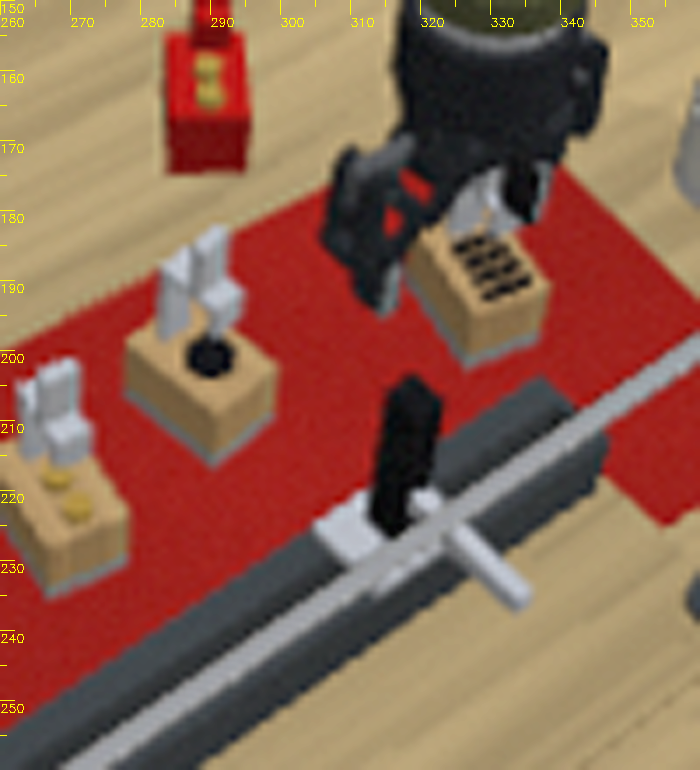

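View pics/c3.png

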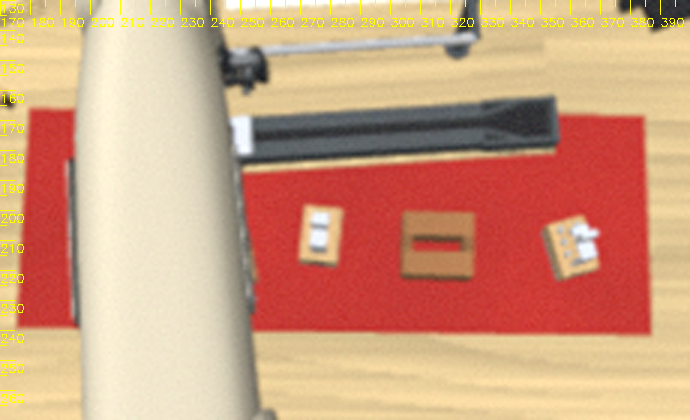

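```bash
python3 - <<'E'
import pickle
from h import *
T=pickle.load(open("top0.pkl","rb"));S=pickle.load(open("scene0.pkl","rb"))
def grid(fn,L,sc):
    for i,(d,b) in enumerate(L):
        pan(d,b,sc,"_x.png"); L[i]=cv2.imread("pics/_x.png")
    cv2.imwrite("pics/"+fn,np.vstack([np.hstack(L[:2]),np.hstack(L[2:])]))
S=img("scene")
grid("d1.png",[(S,(250,190,290,245-15)),(S,(270,175,310,215)),(S,(310,160,350,200)),(S,(168,235,208,275))],10)
grid("d2.png",[(T,(232,195,262,225)),(T,(262,193,292,223)),(T,(190,190,220,220)),(T,(346,195,376,225))],13)
E
```

```text
(no output)
```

View pics/d1.png

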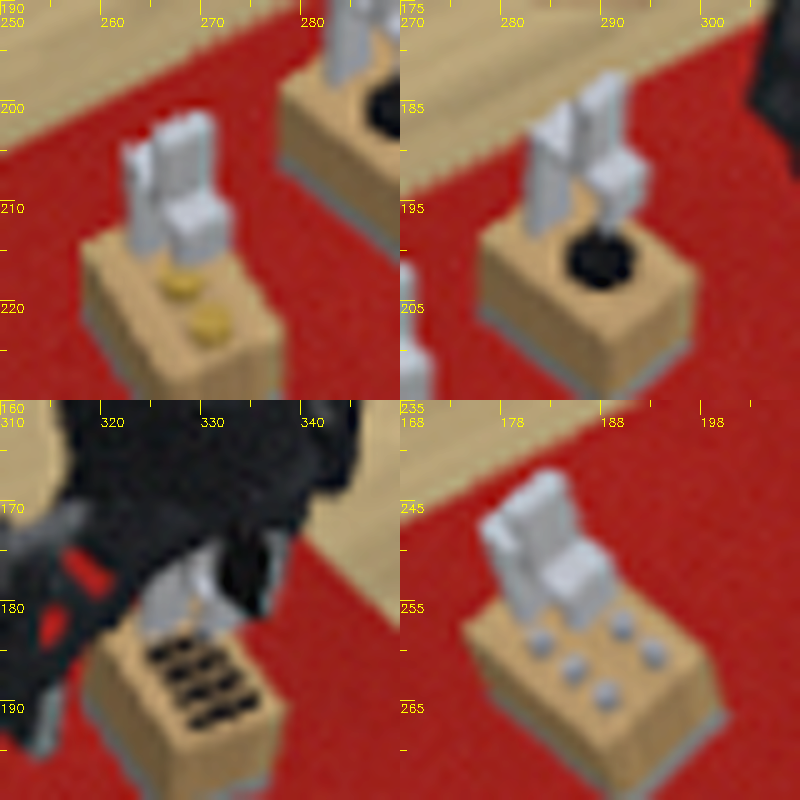

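View pics/d2.png

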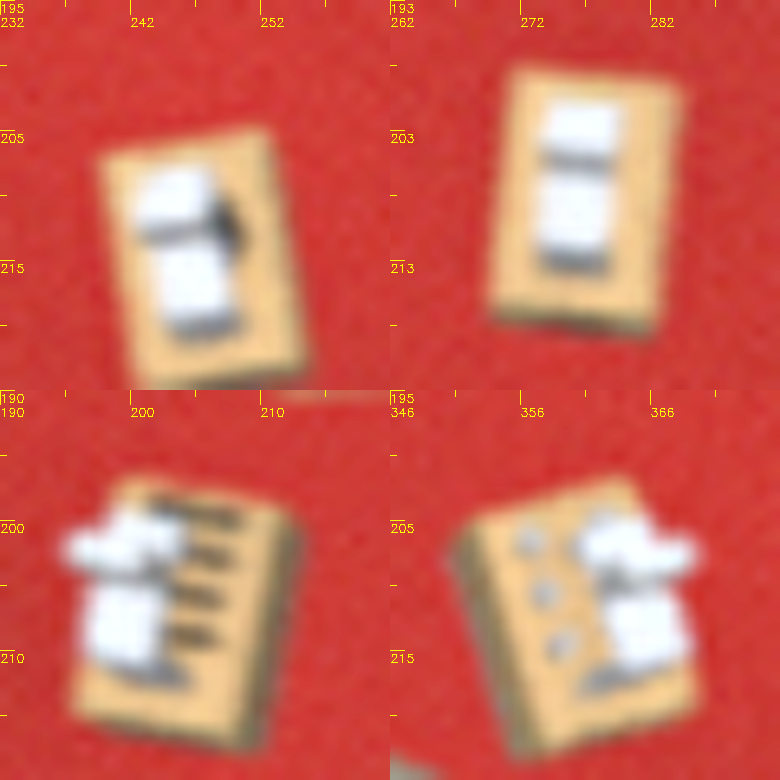

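```bash
python3 - <<'E'
import pickle
from h import *
T=pickle.load(open("top0.pkl","rb"));S=pickle.load(open("scene0.pkl","rb"))
k=dict(FL=(35,24,50),FR=(35,-24,50),NR=(-35,-24,50),NL=(-35,24,50))
D=dict(d=(dict(FL=(239.7,207.1),FR=(252.8,205),NR=(255.5,223.6),NL=(242.6,224.8)),dict(NR=(278.2,199),FR=(290.7,209),FL=(299.7,202.5))),
b=(dict(FL=(271.2,198.2),FR=(284.5,199.5),NR=(282.6,217.8),NL=(269.7,216.8)),dict(NR=(258.2,214.5),FL=(278.3,222.7))),
c=(dict(FL=(199.2,196.9),FR=(211.7,199.4),NR=(208.1,216.5),NL=(195.8,214.6)),dict(FR=(328.5,195.2),FL=(338.5,190.5))),
a=(dict(FL=(352.8,205),FR=(364.5,201.8),NR=(369.6,219.5),NL=(357.9,222.5)),dict(NR=(174.5,258),FR=(189.7,270),FL=(199,261))))
for n,(t,s) in D.items():
    ot=[(T,k[i],np.array(v)-.5) for i,v in t.items()]; os=[(S,k[i],np.array(v)-.5) for i,v in s.items()]
    p,e=fit(ot+os,[430,0,0]); print(n,p.round(3),np.abs(e).max(),"T",fit(ot,p)[0].round(3),"S",fit(os,p)[0].round(3),"st",w2st([*p[:2],0]).round(0))
E
```

```text
d [4.05241e+02 1.30859e+02 1.68000e-01] 0.6 T [4.05004e+02 1.31100e+02 1.67000e-01] S [4.05740e+02 1.30298e+02 1.74000e-01] st [-153.  147.    0.]
b [ 4.33539e+02  1.87170e+01 -7.50000e-02] 0.5 T [ 4.3386e+02  1.8874e+01 -7.5000e-02] S [ 4.32867e+02  1.85210e+01 -7.60000e-02] st [-133.   33.    0.]
c [ 4.34890e+02  3.02415e+02 -1.43000e-01] 0.4 T [ 4.34850e+02  3.02427e+02 -1.53000e-01] S [ 4.34676e+02  2.99419e+02 -6.00000e-02] st [-110.  316.    0.]
a [ 4.2270e+02 -3.0603e+02  2.7700e-01] 1.2 T [ 4.21930e+02 -3.06141e+02  2.65000e-01] S [ 4.23811e+02 -3.05921e+02  2.92000e-01] st [-169. -290.    0.]
```

>>> carry_out --commands '[[[0, 0, 7.1], [0, 0, 0], 1], [[0, 0, 7.1], [0, 0, 0], 1], [[0, 0, 7.1], [0, 0, 0], 1], [[0, 0, 7.1], [0, 0, 0], 1], [[0, 0, 7.1], [0, 0, 0], 1], [[0, 0, 7.1], [0, 0, 0], 1], [[0, 0, 7.1], [0, 0, 0], 1], [[0, 0, 7.1], [0, 0, 0], 1], [[0, 0, 7.1], [0, 0, 0], 1], [[0, 0, 7.1], [0, 0, 0], 1]]'

```text
t: 14.42
position: [555.0, 144.7, 258.3]
tcp_rot: [-0.002, 0.551, 0.834, -0.001]
contact_force: [-0.7, -0.4, -0.2]
opening: 1.003
```

>>> carry_out --commands '[[[0, 0, 7.0], [0, 0, 0], 1], [[0, 0, 6.8], [0, 0, 0], 1], [[0, 0, 0], [0, 0, 0], 1], [[0, 0, 0], [0, 0, 0], 1]]'

```text
t: 14.75
position: [555.3, 144.6, 258.9]
tcp_rot: [-0.001, 0.644, 0.765, -0.001]
contact_force: [-0.2, 0.0, 0.0]
opening: 0.998
```

```bash
python3 - <<'E'
from h import *
to([405.2,130.9,117],.168+np.pi/2)
E
```

```text
t 14.75 pos [555.3 144.6 258.9] yaw 1.7424 F [-0.2  0.   0. ] op 0.998 j [0.11 0.31 0.11 1.37 0.   1.51]
 shift tool mm [  12.  -149.7  142.4]  turn deg [-0.18 -0.01  0.2 ]
```

>>> carry_out --commands '[[[0, 0, 0], [0.0024, -0.03, 0], 1], [[0, 0, 0], [0.0024, -0.03, 0], 1], [[0, 0, 0], [0.0024, -0.03, 0.015], 1], [[0, 0, 0], [0.0024, -0.03, 0.02], 1], [[0, 0, 0], [0.0024, -0.0297, 0.02], 1], [[0, 0, 0], [0, 0, 0], 1], [[0, 0, 0], [0, 0, 0], 1], [[0, 0, 0], [0, 0, 0], 1]]'

```text
t: 15.42
position: [406.9, 131.5, 205.9]
tcp_rot: [0.0, 0.644, 0.765, 0.0]
contact_force: [0.4, 0.2, 0.3]
opening: 0.999
```

```bash
python3 - <<'E'
from h import *
to([405.2,130.9,117],.168+np.pi/2)
d=img("scene"); pan(d,(240,130,350,230),7,"e1.png")
E
```

```text
t 15.42 pos [406.9 131.5 205.9] yaw 1.741 F [0.4 0.2 0.3] op 0.999 j [ 0.12  0.04 -0.35  1.18 -0.    1.53]
 shift tool mm [-0.3 -1.8 88.9]  turn deg [0.05 0.01 0.13]
```

View pics/e1.png

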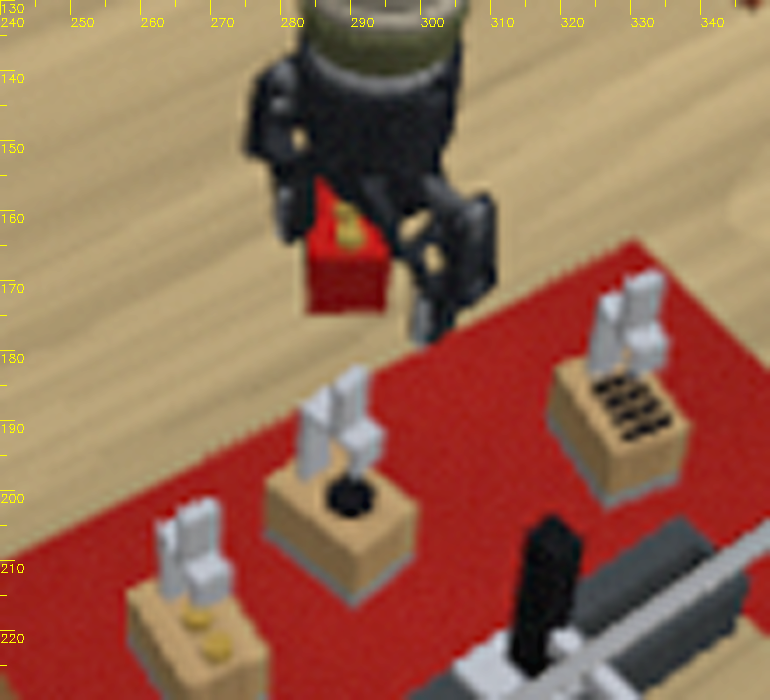

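>>> carry_out --commands '[[[0, 0, 0], [0, -0.0015, 0.025], 1], [[0, 0, 0], [0, 0, 0.025], 1], [[0, 0, 0], [0, 0, 0.025], 1], [[0, 0, 0], [0, 0, 0.013], 1], [[0, 0, 0], [0, 0, 0], 1], [[0, 0, 0], [0, 0, 0], -1], [[0, 0, 0], [0, 0, 0], -1], [[0, 0, 0], [0, 0, 0], -1], [[0, 0, 0], [0, 0, 0], -1], [[0, 0, 0], [0, 0, 0], -1]]' --newtons 50

```text
t: 16.3
position: [405.9, 131.3, 118.7]
tcp_rot: [0.001, 0.645, 0.764, 0.001]
contact_force: [-0.2, -0.0, 0.5]
opening: 0.297
```

>>> carry_out --commands '[[[0, 0, 0], [0, 0, 0], -1], [[0, 0, 0], [0, 0, 0], -1], [[0, 0, 0], [0, 0, 0], -1], [[0, 0, 0], [0, 0, 0], -1]]'

```text
t: 16.63
position: [405.0, 131.3, 118.2]
tcp_rot: [0.0, 0.645, 0.764, 0.0]
contact_force: [-2.2, 0.3, 5.5]
opening: 0.082
```

```bash
python3 - <<'E'
from h import *
to([405.2,130.9,117],.168+np.pi/2)
d=img("scene"); pan(d,(240,130,350,230),7,"e2.png")
E
```

```text
t 16.63 pos [405.  131.3 118.2] yaw 1.7391 F [-2.2  0.3  5.5] op 0.082 j [ 0.12  0.1  -0.51  0.96  0.    1.53]
 shift tool mm [-0.4  0.1  1.2]  turn deg [ 0.03 -0.01  0.02]
```

View pics/e2.png

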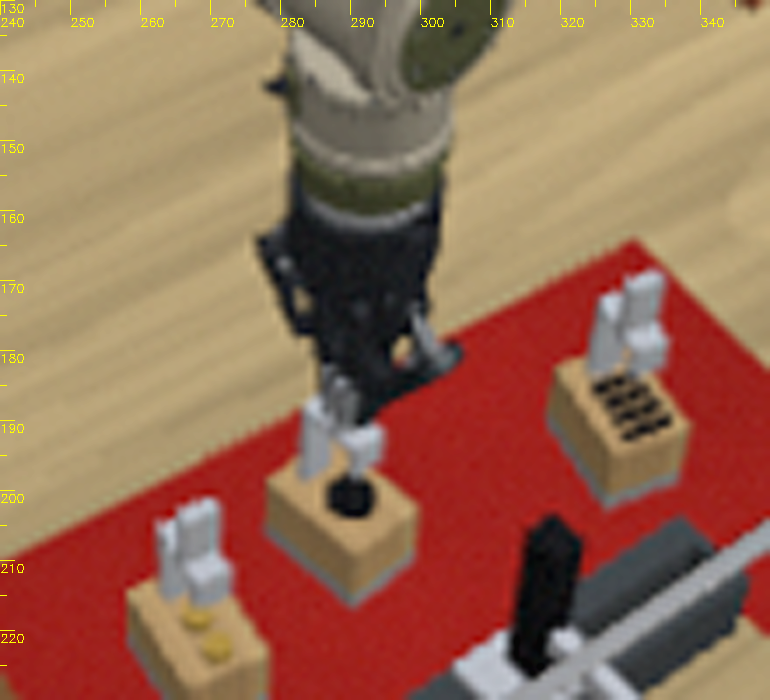

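>>> carry_out --commands '[[[0, 0, 0], [0, 0, -0.01], -1], [[0, 0, 0], [0, 0, -0.02], -1], [[0, 0, 0], [0, 0, -0.03], -1], [[0, 0, 0], [0, 0, -0.03], -1], [[0, 0, 5.2], [0, 0, -0.028], -1], [[0, 0, 0], [0, 0, 0], -1], [[0, 0, 0], [0, 0, 0], -1], [[0, 0, 0], [0, 0, 0], -1]]'

```text
t: 17.35
position: [404.4, 131.1, 234.6]
tcp_rot: [-0.0, 0.679, 0.734, -0.001]
contact_force: [-0.5, 0.6, -3.4]
opening: 0.084
```

```bash
python3 - <<'E'
from h import *
to(st2w([15,104,234.5]),YAW+np.pi/2)
E
```

```text
t 17.35 pos [404.4 131.1 234.6] yaw 1.6491 F [-0.5  0.6 -3.4] op 0.084 j [ 0.12  0.02 -0.3   1.25 -0.    1.62]
 shift tool mm [-43.5 168.7  -0.2]  turn deg [-0.09  0.02  0.04]
```

>>> carry_out --commands '[[[0, 0, 0], [-0.0215, 0.008, 0], -1], [[0, 0, 0], [-0.022, 0.025, 0], -1], [[0, 0, 0], [0, 0.034, 0], -1], [[0, 0, 0], [0, 0.034, 0], -1], [[0, 0, 0], [0, 0.034, 0], -1], [[0, 0, 0], [0, 0.034, 0], -1], [[0, 0, 0], [0, 0, 0], -1], [[0, 0, 0], [0, 0, 0], -1], [[0, 0, 0], [0, 0, 0], -1]]'

```text
t: 18.1
position: [575.3, 100.8, 233.2]
tcp_rot: [-0.002, 0.679, 0.734, -0.002]
contact_force: [0.8, -0.4, -3.0]
opening: 0.083
```

```bash
python3 - <<'E'
from h import *
to(st2w([72,106,234.5]),YAW+np.pi/2)
d=img("scene"); pan(d,(260,140,370,240),7,"e3.png")
E
```

```text
t 18.1 pos [575.3 100.8 233.2] yaw 1.6486 F [ 0.8 -0.4 -3. ] op 0.083 j [ 0.04  0.34  0.08  1.32 -0.    1.53]
 shift tool mm [ 2.  57.7 -1.6]  turn deg [-0.31 -0.01  0.01]
```

View pics/e3.png

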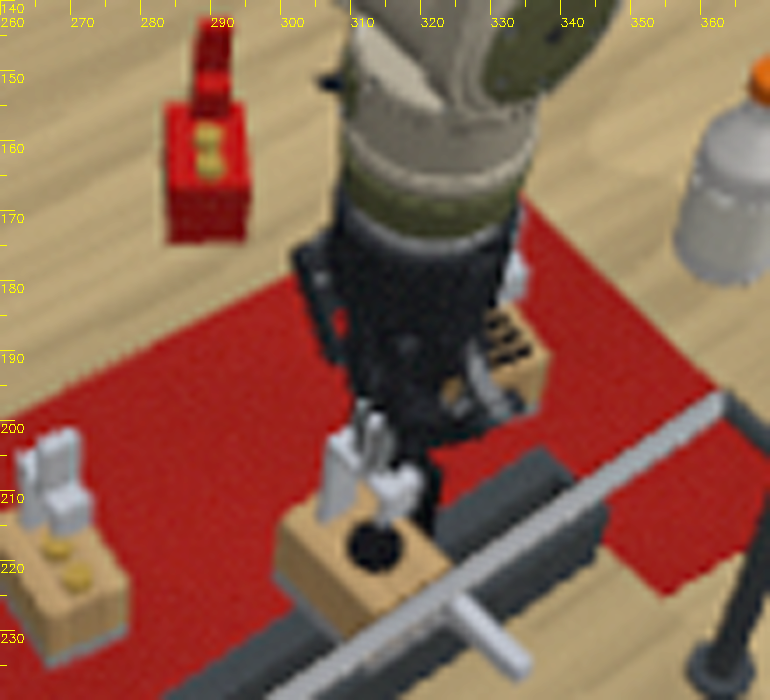

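>>> carry_out --commands '[[[0, 0, 0], [0, 0.015, -0.001], -1], [[0, 0, 0], [0, 0.015, 0], -1], [[0, 0, 0], [0, 0.015, 0], -1], [[0, 0, 0], [0, 0.012, 0], -1], [[0, 0, 0], [0, 0, 0], -1], [[0, 0, 0], [0, 0, 0], -1]]'

```text
t: 18.65
position: [632.6, 105.4, 236.7]
tcp_rot: [-0.0, 0.679, 0.734, -0.0]
contact_force: [-0.4, 0.2, -3.0]
opening: 0.082
```

```bash
python3 - <<'E'
from h import *
to(st2w([72,106,209.2]),YAW+np.pi/2)
d=img("scene"); pan(d,(260,140,370,240),7,"e4.png")
E
```

```text
t 18.65 pos [632.6 105.4 236.7] yaw 1.6486 F [-0.4  0.2 -3. ] op 0.082 j [ 0.04  0.45  0.26  1.38 -0.    1.53]
 shift tool mm [ 1.9  0.2 27.5]  turn deg [-0.05  0.    0.01]
```

View pics/e4.png

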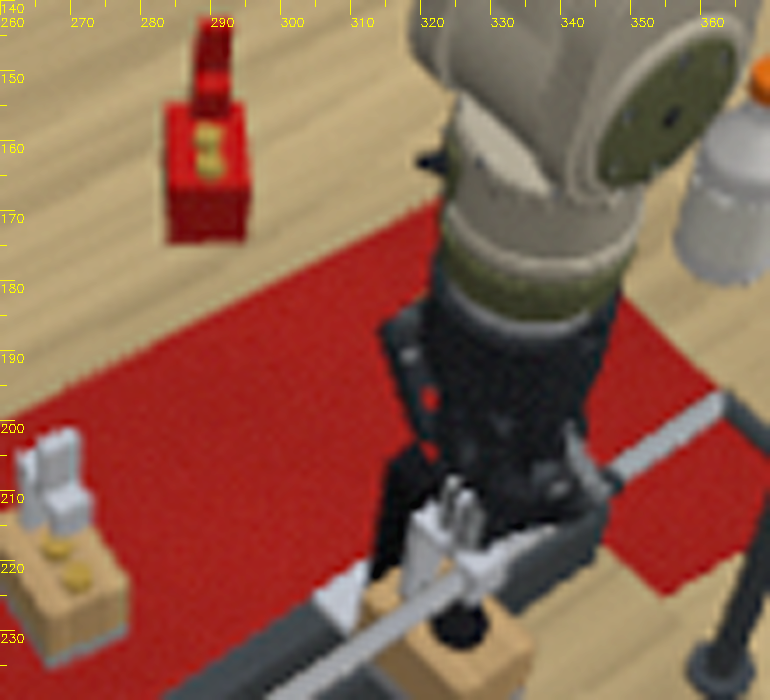

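>>> carry_out --commands '[[[0, 0, 0], [0, 0, 0.01], -1], [[0, 0, 0], [0, 0, 0.01], -1], [[0, 0, 0], [0, 0, 0.004], -1], [[0, 0, 0], [0, 0, 0.002], -1], [[0, 0, 0], [0, 0, 0], -1], [[0, 0, 0], [0, 0, 0], -1]]'

```text
t: 19.2
position: [633.6, 105.3, 210.7]
tcp_rot: [0.0, 0.679, 0.734, -0.0]
contact_force: [0.6, -0.2, -2.2]
opening: 0.083
```

>>> carry_out --commands '[[[0, 0, 0], [0, 0, 0.001], -1], [[0, 0, 0], [0, 0, 0.001], -1], [[0, 0, 0], [0, 0, 0], -1]]'

```text
t: 19.45
position: [634.1, 105.3, 209.3]
tcp_rot: [0.0, 0.679, 0.734, 0.0]
contact_force: [0.8, -0.5, -1.5]
opening: 0.083
```

>>> carry_out --commands '[[[0, 0, 0], [0.003, 0, 0.001], -1], [[0, 0, 0], [0.005, 0, 0.0], -1], [[0, 0, 0], [0.004, 0, 0], -1], [[0, 0, 0], [0, 0, 0], -1], [[0, 0, 0], [0, 0, 0], -1]]'

```text
t: 19.87
position: [633.6, 117.6, 209.1]
tcp_rot: [0.001, 0.679, 0.734, 0.001]
contact_force: [0.2, -2.3, 5.6]
opening: 0.084
```

>>> carry_out --commands '[[[0, 0, 0], [0.001, 0, 0.0], -1], [[0, 0, 0], [0.001, 0, 0.0], -1], [[0, 0, 0], [0, 0, 0], -1]]'

```text
t: 20.12
position: [633.6, 118.7, 209.1]
tcp_rot: [0.002, 0.679, 0.734, 0.0]
contact_force: [1.1, -3.8, 5.5]
opening: 0.081
```

```bash
python3 - <<'E'
from h import *
to(st2w([72,119.3,209.2]),YAW+np.pi/2);o=r.get_obs(); print(w2st(o["position"]),o["torque"])
d=img("scene"); pan(d,(280,180,370,260),8,"e5.png")
E
```

```text
t 20.12 pos [633.6 118.7 209.1] yaw 1.648 F [ 1.1 -3.8  5.5] op 0.081 j [ 0.06  0.46  0.2   1.31 -0.    1.56]
 shift tool mm [ 2.  -1.8 -0.1]  turn deg [ 0.16  0.1  -0.02]
[ 73.77319688 117.30227952 209.13860228] [-1.01180437 -0.06989468  0.04912511]
```

View pics/e5.png

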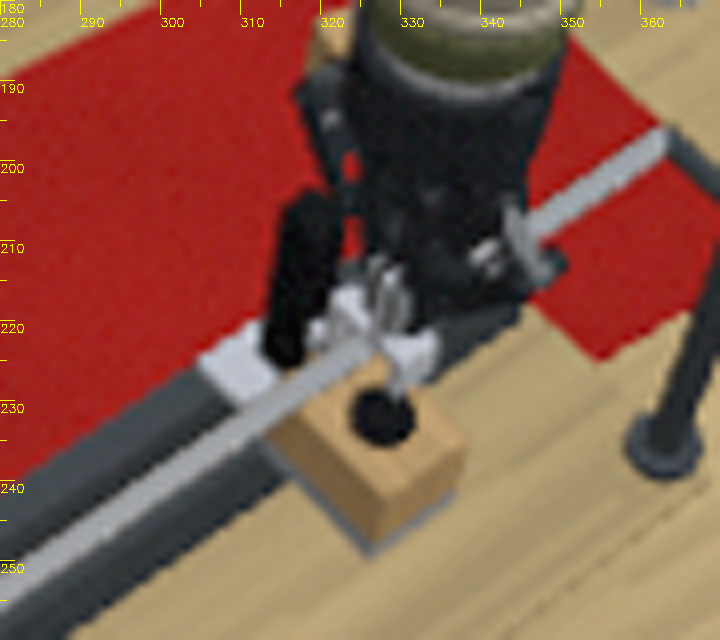

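>>> carry_out --commands '[[[0, 0, 0], [0.001, 0, 0.0], -1], [[0, 0, 0], [0.001, 0, 0.0], -1], [[0, 0, 0], [0, 0, 0], -1]]'

```text
t: 20.42
position: [633.4, 120.6, 209.1]
tcp_rot: [0.002, 0.679, 0.734, 0.0]
contact_force: [0.2, -4.9, 4.9]
opening: 0.083
```

>>> carry_out --commands '[[[0, 0, 0], [0.001, 0, 0.0], -1], [[0, 0, 0], [0, 0, 0], -1]]'

```text
t: 20.58
position: [633.3, 121.5, 209.1]
tcp_rot: [0.002, 0.679, 0.734, 0.0]
contact_force: [-0.1, -3.7, 6.1]
opening: 0.085
```

>>> carry_out --commands '[[[0, 0, 0], [0.001, 0, 0.0], -1], [[0, 0, 0], [0.001, 0, 0], -1], [[0, 0, 0], [0, 0, 0], -1]]'

```text
t: 20.83
position: [633.3, 122.8, 209.2]
tcp_rot: [0.002, 0.679, 0.734, -0.0]
contact_force: [-0.1, -6.3, 5.8]
opening: 0.079
```

>>> carry_out --commands '[[[0, 0, 0], [0.001, 0, 0.0], -1], [[0, 0, 0], [0.001, 0, 0], -1], [[0, 0, 0], [0, 0, 0], -1]]'

```text
t: 21.08
position: [633.2, 124.6, 209.2]
tcp_rot: [0.002, 0.679, 0.734, -0.0]
contact_force: [1.2, -7.1, 6.4]
opening: 0.082
```

```bash
python3 - <<'E'
from h import *
to(st2w([72,119.3,209.2]),YAW+np.pi/2);o=r.get_obs(); print(w2st(o["position"]),o["torque"])
d=img("scene"); pan(d,(280,180,370,260),8,"e6.png",1.8)
d=img("top"); pan(d,(200,130,290,190),8,"e7.png",1.6)
E
```

```text
t 21.08 pos [633.2 124.6 209.2] yaw 1.6476 F [ 1.2 -7.1  6.4] op 0.082 j [ 0.07  0.46  0.2   1.32 -0.    1.57]
 shift tool mm [-3.9 -1.9  0. ]  turn deg [ 0.17  0.23 -0.05]
[ 73.86246743 123.22505167 209.19138785] [-1.92422946 -0.1516249   0.16775221]
```

View pics/e6.png

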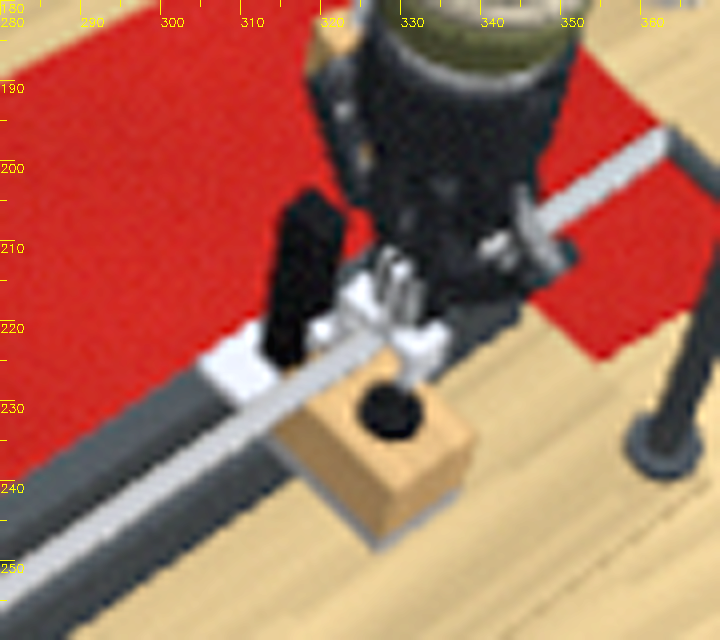

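View pics/e7.png

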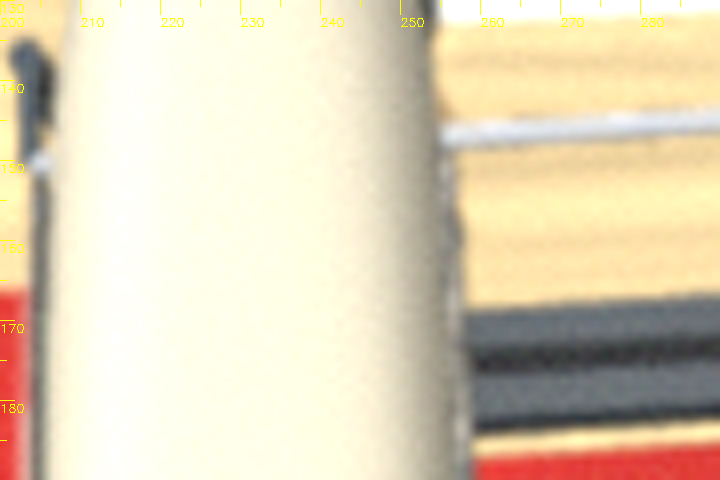

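>>> carry_out --commands '[[[0, 0, 0], [-0.001, 0, -0.0005], -1], [[0, 0, 0], [0, 0, 0], -1], [[0, 0, 0], [0, 0, 0], -0.6], [[0, 0, 0], [0, 0, 0], -0.3], [[0, 0, 0], [0, 0, 0], 0], [[0, 0, 0], [0, 0, -0.01], 0.0], [[0, 0, 0], [0, 0, -0.03], 0], [[0, 0, 0], [0, 0, -0.03], 0], [[0, 0, 0], [0, 0, 0], 0], [[0, 0, 0], [0, 0, 0], 0]]'

```text
t: 22.02
position: [633.2, 125.8, 281.1]
tcp_rot: [0.001, 0.679, 0.734, 0.002]
contact_force: [-0.0, 0.3, -0.3]
opening: 0.499
```

```bash
python3 - <<'E'
from h import *
to([433.5,18.7,118],-.075+np.pi/2)
d=img("scene"); pan(d,(250,150,370,260),6,"e8.png",1.6)
E
```

```text
t 22.02 pos [633.2 125.8 281.1] yaw 1.6487 F [-0.   0.3 -0.3] op 0.499 j [0.07 0.45 0.37 1.48 0.   1.56]
 shift tool mm [ -91.3 -208.3  162.1]  turn deg [ 0.27 -0.05  8.76]
```

View pics/e8.png

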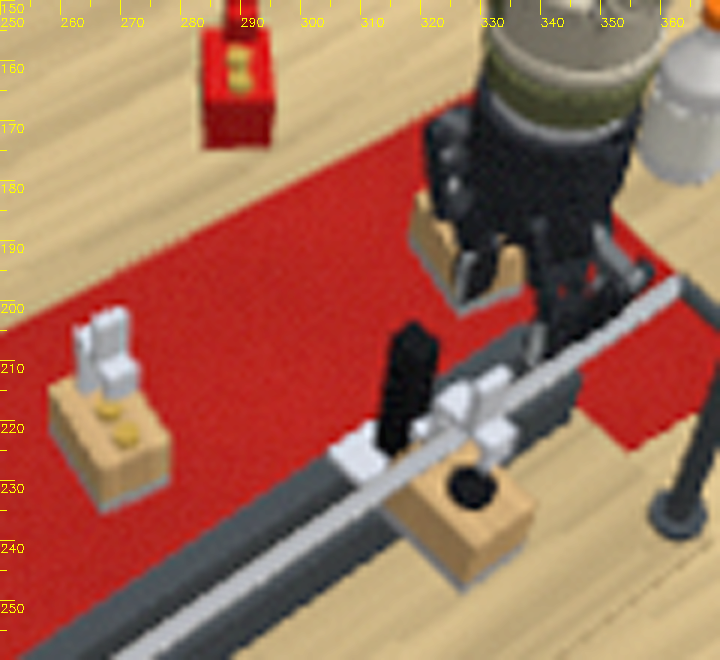

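>>> carry_out --commands '[[[0, 0, 4.4], [0, 0, 0], 1], [[0, 0, 4.4], [0, 0, 0], 1], [[0, 0, 0], [-0.0203, -0.0318, 0], 1], [[0, 0, 0], [-0.0203, -0.0318, 0], 1], [[0, 0, 0], [-0.0203, -0.0318, 0], 1], [[0, 0, 0], [-0.0203, -0.0318, 0.01], 1], [[0, 0, 0], [-0.0203, -0.0318, 0.03], 1], [[0, 0, 0], [-0.0203, -0.0318, 0.03], 1], [[0, 0, 0], [0, 0, 0], 1], [[0, 0, 0], [0, 0, 0], 1]]'

```text
t: 22.9
position: [435.5, 23.4, 212.2]
tcp_rot: [-0.004, 0.734, 0.679, -0.003]
contact_force: [1.5, -0.4, 1.1]
opening: 1.01
```

>>> carry_out --commands '[[[0, 0, 0], [0, 0, 0], 1]]'

```text
t: 22.98
position: [441.2, 23.2, 215.9]
tcp_rot: [-0.0, 0.734, 0.68, -0.0]
contact_force: [0.5, -0.2, 0.2]
opening: 0.998
```

```bash
python3 - <<'E'
from h import *
to([433.5,18.7,118],-.075+np.pi/2)
d=img("scene"); pan(d,(230,130,370,260),5,"e9.png",1.6)
E
```

```text
t 22.98 pos [441.2  23.2 215.9] yaw 1.4942 F [ 0.5 -0.2  0.2] op 0.998 j [-0.13  0.06 -0.3   1.21  0.    1.52]
 shift tool mm [-5.1 -7.3 97.9]  turn deg [-0.04 -0.01 -0.09]
```

View pics/e9.png

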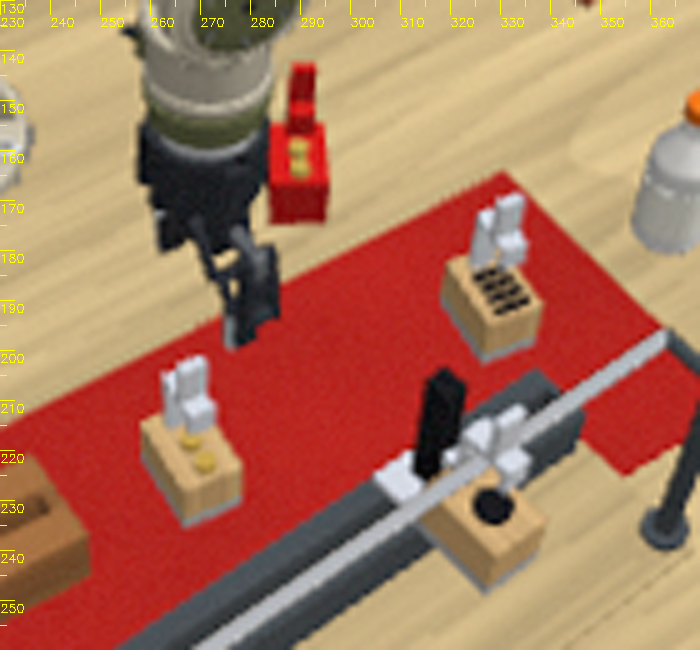

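>>> carry_out --commands '[[[0, 0, 0], [-0.0045, -0.007, 0.02], 1], [[0, 0, 0], [0, 0, 0.025], 1], [[0, 0, 0], [0, 0, 0.025], 1], [[0, 0, 0], [0, 0, 0.015], 1], [[0, 0, 0], [0, 0, 0.012], 1], [[0, 0, 0], [0, 0, 0], -1], [[0, 0, 0], [0, 0, 0], -1], [[0, 0, 0], [0, 0, 0], -1], [[0, 0, 0], [0, 0, 0], -1], [[0, 0, 0], [0, 0, 0], -1]]'

```text
t: 23.87
position: [435.6, 19.1, 120.5]
tcp_rot: [0.001, 0.733, 0.68, 0.001]
contact_force: [0.7, 0.8, -1.0]
opening: 0.299
```

>>> carry_out --commands '[[[0, 0, 0], [0, 0, 0], -1], [[0, 0, 0], [0, 0, 0], -1], [[0, 0, 0], [0, 0, 0], -1], [[0, 0, 0], [0, 0, 0], -1]]'

```text
t: 24.2
position: [434.5, 19.2, 119.9]
tcp_rot: [0.0, 0.733, 0.68, 0.0]
contact_force: [-1.4, -0.4, 4.3]
opening: 0.084
```

```bash
python3 - <<'E'
from h import *
to([433.5,18.7,118],-.075+np.pi/2)
d=img("scene"); pan(d,(230,150,330,250),6,"f1.png",1.6)
E
```

```text
t 24.2 pos [434.5  19.2 119.9] yaw 1.4947 F [-1.4 -0.4  4.3] op 0.084 j [-0.14  0.11 -0.49  0.96  0.    1.51]
 shift tool mm [-0.6 -1.   1.9]  turn deg [ 0.04 -0.   -0.06]
```

View pics/f1.png

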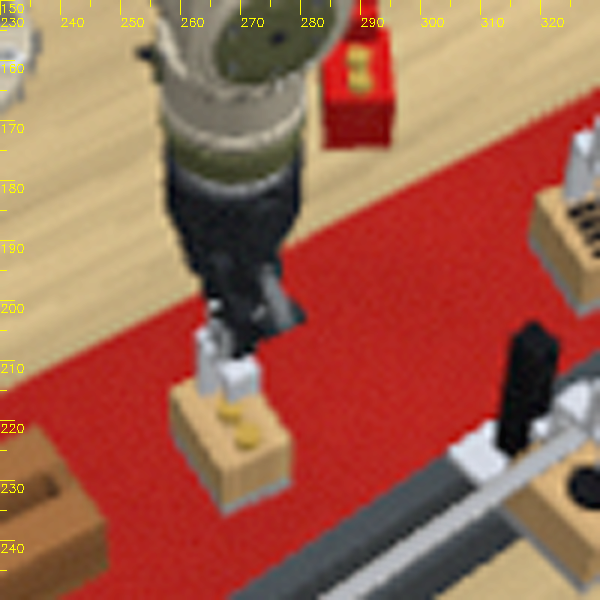

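>>> carry_out --commands '[[[0, 0, 0], [0, 0, -0.01], -1], [[0, 0, 0], [0, 0, -0.02], -1], [[0, 0, 0], [0, 0, -0.03], -1], [[0, 0, -4.4], [0, 0, -0.03], -1], [[0, 0, -4.4], [0, 0, -0.028], -1], [[0, 0, 0], [0, 0, 0], -1], [[0, 0, 0], [0, 0, 0], -1], [[0, 0, 0], [0, 0, 0], -1]]'

```text
t: 24.92
position: [433.5, 19.3, 235.9]
tcp_rot: [-0.001, 0.68, 0.734, -0.001]
contact_force: [-0.4, 0.2, -4.3]
opening: 0.083
```

```bash
python3 - <<'E'
from h import *
to(st2w([15,60,237]),YAW+np.pi/2)
E
```

```text
t 24.92 pos [433.5  19.3 235.9] yaw 1.6471 F [-0.4  0.2 -4.3] op 0.083 j [-0.14  0.04 -0.28  1.26 -0.    1.35]
 shift tool mm [ 26.5 148.3  -1.4]  turn deg [-0.12 -0.02 -0.08]
```

>>> carry_out --commands '[[[0, 0, 0], [0.005, 0.015, -0.001], -1], [[0, 0, 0], [0.005, 0.03, 0], -1], [[0, 0, 0], [0.005, 0.035, 0], -1], [[0, 0, 0], [0.005, 0.035, 0], -1], [[0, 0, 0], [0.006, 0.033, 0], -1], [[0, 0, 0], [0, 0, 0], -1], [[0, 0, 0], [0, 0, 0], -1], [[0, 0, 0], [0, 0, 0], -1]]'

```text
t: 25.58
position: [578.2, 56.6, 235.6]
tcp_rot: [-0.002, 0.679, 0.734, -0.002]
contact_force: [0.1, 0.3, -4.2]
opening: 0.079
```

```bash
python3 - <<'E'
from h import *
to(st2w([72,60,237]),YAW+np.pi/2)
E
```

```text
t 25.58 pos [578.2  56.6 235.6] yaw 1.6479 F [ 0.1  0.3 -4.2] op 0.079 j [-0.04  0.33  0.08  1.33 -0.    1.45]
 shift tool mm [ 0.3 58.2 -1.7]  turn deg [-0.33 -0.02 -0.03]
```

>>> carry_out --commands '[[[0, 0, 0], [0, 0.015, -0.0005], -1], [[0, 0, 0], [0, 0.015, 0], -1], [[0, 0, 0], [0, 0.015, 0], -1], [[0, 0, 0], [0, 0.012, 0], -1], [[0, 0, 0], [0, 0, 0], -1], [[0, 0, 0], [0, 0, 0], -1]]'

```text
t: 26.08
position: [635.4, 60.7, 238.3]
tcp_rot: [-0.001, 0.679, 0.734, -0.001]
contact_force: [-0.0, -0.7, -4.0]
opening: 0.083
```

```bash
python3 - <<'E'
from h import *
to(st2w([72,60,211]),YAW+np.pi/2)
d=img("scene"); pan(d,(260,150,350,260),6,"f2.png",1.6)
E
```

```text
t 26.08 pos [635.4  60.7 238.3] yaw 1.6476 F [-0.  -0.7 -4. ] op 0.083 j [-0.03  0.44  0.25  1.38 -0.    1.46]
 shift tool mm [ 0.7  0.9 27.3]  turn deg [-0.11 -0.   -0.04]
```

View pics/f2.png

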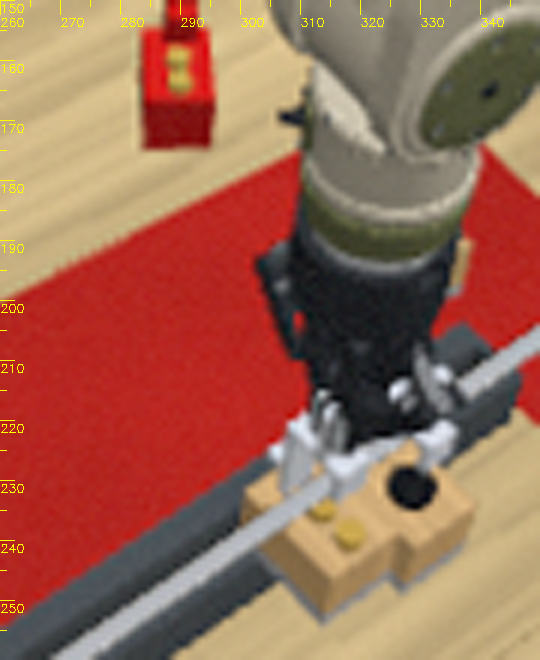

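>>> carry_out --commands '[[[0, 0, 0], [0, 0, 0.01], -1], [[0, 0, 0], [0, 0, 0.01], -1], [[0, 0, 0], [0, 0, 0.005], -1], [[0, 0, 0], [0, 0, 0.003], -1], [[0, 0, 0], [0, 0, 0.0005], -1], [[0, 0, 0], [0, 0, 0], -1]]'

```text
t: 26.63
position: [635.5, 61.0, 210.8]
tcp_rot: [-0.0, 0.679, 0.734, -0.0]
contact_force: [-2.9, -0.4, 2.3]
opening: 0.084
```

>>> carry_out --commands '[[[0, 0, 0], [0.003, 0, 0.0], -1], [[0, 0, 0], [0.005, 0, 0.0], -1], [[0, 0, 0], [0.003, 0, 0], -1], [[0, 0, 0], [0.001, 0, 0], -1], [[0, 0, 0], [0, 0, 0], -1]]'

```text
t: 27.05
position: [636.5, 73.1, 210.8]
tcp_rot: [0.001, 0.679, 0.734, 0.0]
contact_force: [0.5, -2.8, 1.9]
opening: 0.082
```

```bash
python3 - <<'E'
from h import *
to(st2w([72,75,211]),YAW+np.pi/2);print(w2st(r.get_obs()["position"]))
E
```

```text
t 27.05 pos [636.5  73.1 210.8] yaw 1.6487 F [ 0.5 -2.8  1.9] op 0.082 j [-0.01  0.45  0.19  1.32 -0.    1.48]
 shift tool mm [ 3.3 -1.2 -0.2]  turn deg [0.09 0.04 0.02]
[ 73.18508228  71.68718949 210.78467163]
```

>>> carry_out --commands '[[[0, 0, 0], [0.001, 0, 0.0], -1], [[0, 0, 0], [0.001, 0, 0], -1], [[0, 0, 0], [0, 0, 0], -1]]'

```text
t: 27.3
position: [636.3, 74.2, 210.8]
tcp_rot: [0.001, 0.679, 0.734, -0.0]
contact_force: [0.8, -5.8, 1.6]
opening: 0.084
```

>>> carry_out --commands '[[[0, 0, 0], [0.001, 0, 0.0], -1], [[0, 0, 0], [0.001, 0, 0], -1], [[0, 0, 0], [0, 0, 0], -1]]'

```text
t: 27.55
position: [636.1, 75.7, 210.8]
tcp_rot: [0.001, 0.679, 0.734, -0.001]
contact_force: [0.8, -6.0, 1.9]
opening: 0.086
```

```bash
python3 - <<'E'
from h import *
to(st2w([72,75,211]),YAW+np.pi/2);print(w2st(r.get_obs()["position"]))
d=img("scene"); pan(d,(270,180,360,260),8,"f3.png",1.6)
E
```

```text
t 27.55 pos [636.1  75.7 210.8] yaw 1.6476 F [ 0.8 -6.   1.9] op 0.086 j [-0.01  0.45  0.19  1.32 -0.    1.49]
 shift tool mm [ 0.7 -1.  -0.2]  turn deg [ 0.07  0.16 -0.04]
[ 73.00566069  74.28954941 210.78820295]
```

View pics/f3.png

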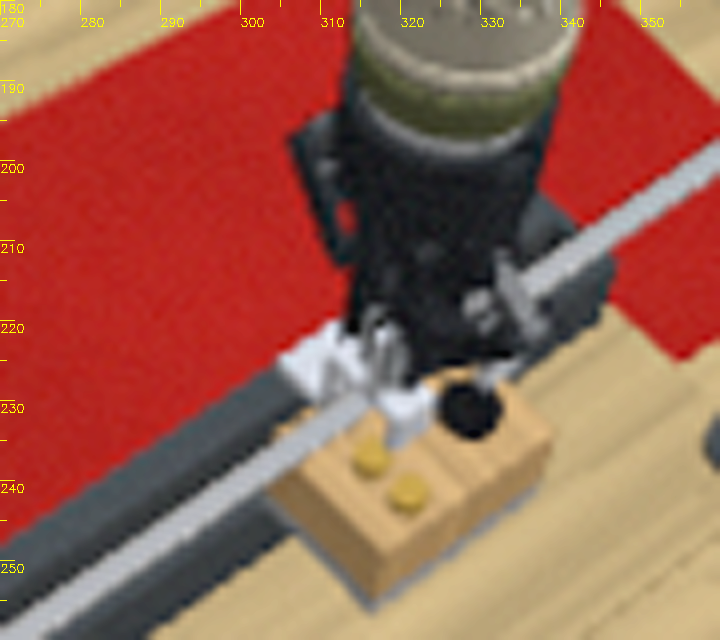

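>>> carry_out --commands '[[[0, 0, 0], [-0.0005, 0, 0], -1], [[0, 0, 0], [0, 0, 0], -1], [[0, 0, 0], [0, 0, 0], -0.6], [[0, 0, 0], [0, 0, 0], -0.3], [[0, 0, 0], [0, 0, 0], 0], [[0, 0, 0], [0, 0, -0.01], 0.0], [[0, 0, 0], [0, 0, -0.03], 0], [[0, 0, 0], [0, 0, -0.03], 0], [[0, 0, 0], [0, 0, 0], 0], [[0, 0, 0], [0, 0, 0], 0]]'

```text
t: 28.43
position: [636.6, 76.9, 283.4]
tcp_rot: [0.002, 0.679, 0.734, 0.002]
contact_force: [0.8, 0.4, -0.5]
opening: 0.499
```

```bash
python3 - <<'E'
from h import *
d=img("scene"); pan(d,(270,150,370,260),7,"f4.png",1.6); save(d,"f4f.png")
d=img("top"); pan(d,(170,130,400,260),3,"f5.png",1.4)
to([422.7,-306,118],.275+np.pi/2)
E
```

```text
t 28.53 pos [635.3  76.8 280.3] yaw 1.6485 F [-0.2  0.5 -0.9] op 0.499 j [-0.01  0.44  0.35  1.48  0.    1.49]
 shift tool mm [-365.2 -241.7  162.2]  turn deg [-1.00e-02 -2.00e-02 -1.13e+01]
```

View pics/f4.png

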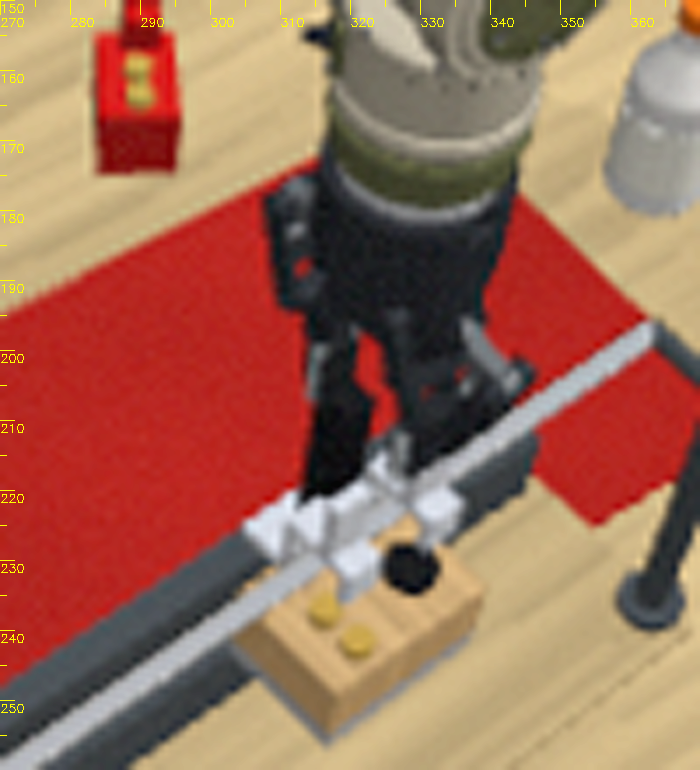

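View pics/f5.png

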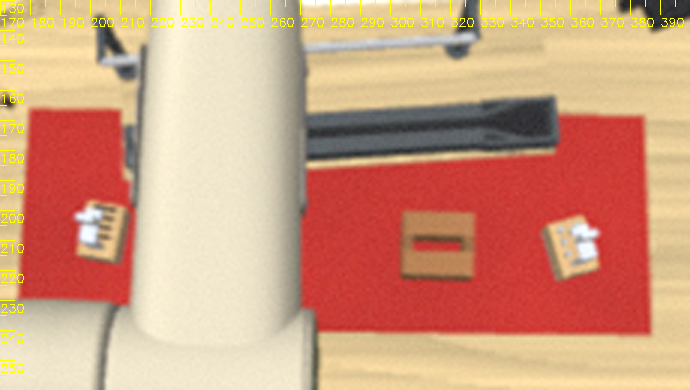

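>>> carry_out --commands '[[[0, 0, 6.3], [0, 0, 0], 1], [[0, 0, 6.3], [0, 0, 0], 1], [[0, 0, 0], [0.0243, -0.0288, 0], 1], [[0, 0, 0], [0.0243, -0.0288, 0], 1], [[0, 0, 0], [0.0243, -0.0288, 0], 1], [[0, 0, 0], [0.0243, -0.0288, 0], 1], [[0, 0, 0], [0.0243, -0.0288, 0], 1], [[0, 0, 0], [0.0243, -0.0288, 0], 1], [[0, 0, 0], [0.0243, -0.0288, 0.02], 1], [[0, 0, 0], [0.0243, -0.0288, 0.03], 1]]'

```text
t: 29.37
position: [437.8, 298.9, 235.5]
tcp_rot: [0.0, 0.755, 0.655, 0.001]
contact_force: [1.3, 0.9, 0.3]
opening: 0.997
```

>>> carry_out --commands '[[[0, 0, 0], [0, 0, 0.02], 1], [[0, 0, 0], [0, 0, 0], 1], [[0, 0, 0], [0, 0, 0], 1], [[0, 0, 0], [0, 0, 0], 1]]'

```text
t: 29.7
position: [439.6, 296.8, 215.4]
tcp_rot: [0.0, 0.756, 0.655, -0.0]
contact_force: [0.0, 0.3, 1.1]
opening: 1.001
```

```bash
python3 - <<'E'
from h import *
to([434.9,302.4,118],-.145+np.pi/2)
d=img("scene"); pan(d,(290,120,390,230),7,"g1.png",1.6)
d=img("top"); pan(d,(170,130,400,260),3,"g2.png",1.4)
E
```

```text
t 29.7 pos [439.6 296.8 215.4] yaw 1.4275 F [0.  0.3 1.1] op 1.001 j [ 0.44  0.23 -0.1   1.24 -0.    2.16]
 shift tool mm [ 4.9 -5.4 97.4]  turn deg [0.01 0.01 0.1 ]
```

View pics/g1.png

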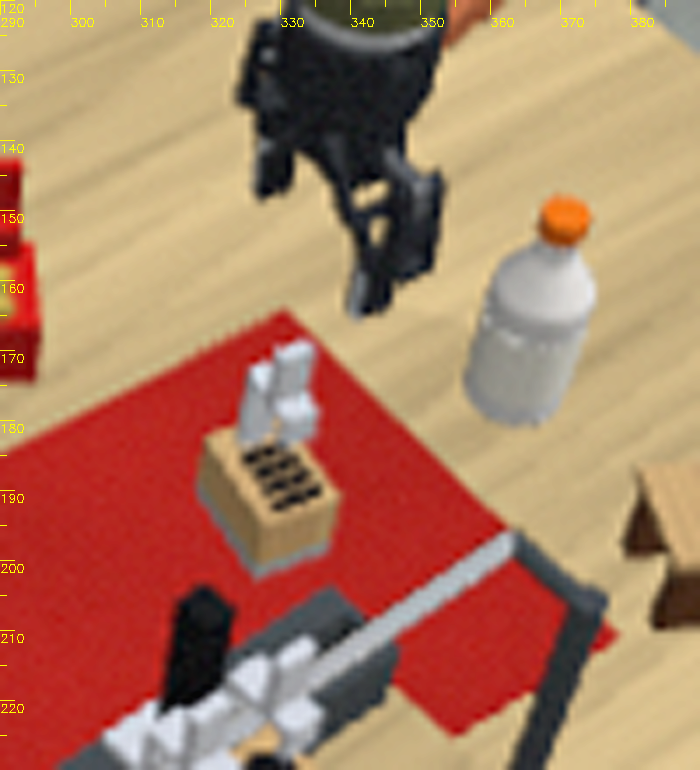

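View pics/g2.png

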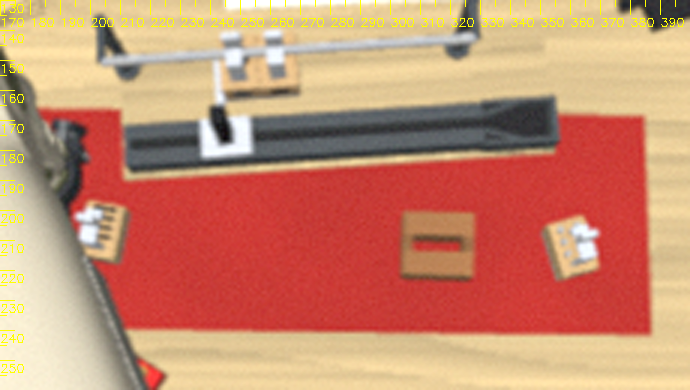

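>>> carry_out --commands '[[[0, 0, 0], [0.0045, -0.005, 0.02], 1], [[0, 0, 0], [0, 0, 0.025], 1], [[0, 0, 0], [0, 0, 0.025], 1], [[0, 0, 0], [0, 0, 0.015], 1], [[0, 0, 0], [0, 0, 0.012], 1], [[0, 0, 0], [0, 0, 0], 1], [[0, 0, 0], [0, 0, 0], -1], [[0, 0, 0], [0, 0, 0], -1], [[0, 0, 0], [0, 0, 0], -1], [[0, 0, 0], [0, 0, 0], -1]]'

```text
t: 30.63
position: [435.7, 302.6, 119.2]
tcp_rot: [0.0, 0.756, 0.655, 0.001]
contact_force: [-0.2, -0.5, 0.1]
opening: 0.454
```

>>> carry_out --commands '[[[0, 0, 0], [0, 0, 0], -1], [[0, 0, 0], [0, 0, 0], -1], [[0, 0, 0], [0, 0, 0], -1], [[0, 0, 0], [0, 0, 0], -1], [[0, 0, 0], [0, 0, 0], -1]]'

```text
t: 31.05
position: [434.5, 302.4, 118.3]
tcp_rot: [-0.0, 0.756, 0.655, 0.0]
contact_force: [-2.3, -1.7, 5.1]
opening: 0.088
```

```bash
python3 - <<'E'
from h import *
to([434.9,302.4,118],YAW+np.pi/2)
d=img("scene"); pan(d,(290,120,390,230),7,"g3.png",1.6)
E
```

```text
t 31.05 pos [434.5 302.4 118.3] yaw 1.4286 F [-2.3 -1.7  5.1] op 0.088 j [ 0.46  0.29 -0.27  1.01  0.    2.17]
 shift tool mm [0.1 0.4 0.3]  turn deg [ 0.00e+00 -1.00e-02 -1.26e+01]
```

View pics/g3.png

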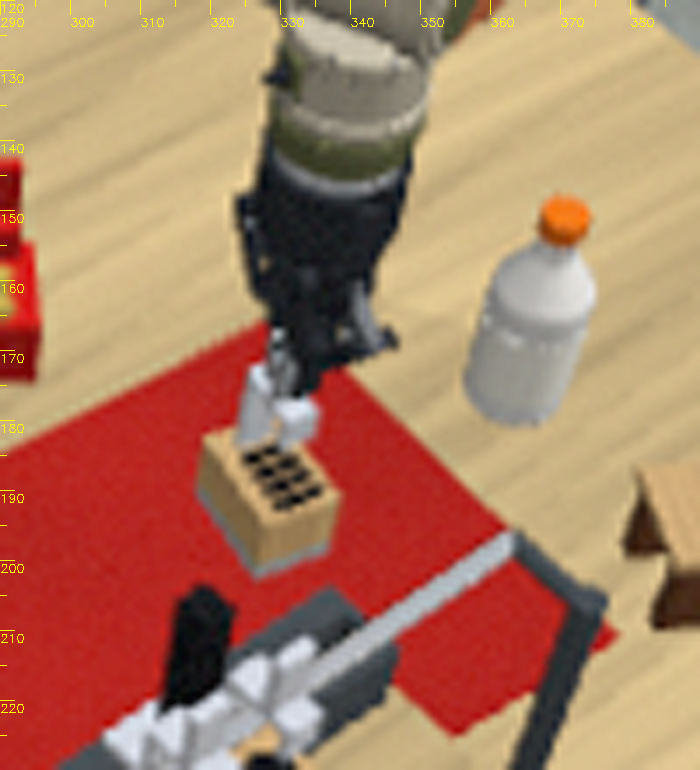

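>>> carry_out --commands '[[[0, 0, 0], [0, 0, -0.01], -1], [[0, 0, 0], [0, 0, -0.02], -1], [[0, 0, 0], [0, 0, -0.03], -1], [[0, 0, -6.3], [0, 0, -0.03], -1], [[0, 0, -6.3], [0, 0, -0.028], -1], [[0, 0, 0], [0, 0, 0], -1], [[0, 0, 0], [0, 0, 0], -1], [[0, 0, 0], [0, 0, 0], -1]]'

```text
t: 31.77
position: [434.3, 302.0, 234.9]
tcp_rot: [-0.0, 0.68, 0.733, -0.001]
contact_force: [-0.0, 0.0, -2.6]
opening: 0.081
```

```bash
python3 - <<'E'
from h import *
print(w2st(r.get_obs()["position"]))
to(st2w([15,13,236]),YAW+np.pi/2)
E
```

```text
[-110.70579247  315.57949196  234.91746468]
t 31.77 pos [434.3 302.  234.9] yaw 1.6469 F [-0.   0.  -2.6] op 0.081 j [ 0.46  0.22 -0.06  1.28 -0.    1.95]
 shift tool mm [-302.4  126.2   -1. ]  turn deg [-0.07  0.04 -0.09]
```

>>> carry_out --commands '[[[0, 0, 0], [-0.02, 0, 0], -1], [[0, 0, 0], [-0.035, 0, 0], -1], [[0, 0, 0], [-0.039, 0, 0], -1], [[0, 0, 0], [-0.039, 0, 0], -1], [[0, 0, 0], [-0.039, 0, 0], -1], [[0, 0, 0], [-0.039, 0, 0], -1], [[0, 0, 0], [-0.03, 0.01, 0], -1], [[0, 0, 0], [-0.025, 0.025, 0], -1], [[0, 0, 0], [-0.02, 0.03, 0], -1], [[0, 0, 0], [-0.016, 0.03, 0], -1]]'

```text
t: 32.6
position: [552.4, 6.5, 233.9]
tcp_rot: [-0.001, 0.68, 0.733, -0.001]
contact_force: [0.5, 0.0, -2.4]
opening: 0.086
```

>>> carry_out --commands '[[[0, 0, 0], [0, 0.02, 0], -1], [[0, 0, 0], [0, 0.011, 0], -1], [[0, 0, 0], [0, 0, 0], -1], [[0, 0, 0], [0, 0, 0], -1], [[0, 0, 0], [0, 0, 0], -1]]'

```text
t: 33.02
position: [582.0, 11.2, 234.4]
tcp_rot: [-0.001, 0.679, 0.734, -0.001]
contact_force: [0.8, 0.2, -2.6]
opening: 0.083
```

```bash
python3 - <<'E'
from h import *
to(st2w([72,13,236]),YAW+np.pi/2)
E
```

```text
t 33.02 pos [582.   11.2 234.4] yaw 1.6481 F [ 0.8  0.2 -2.6] op 0.083 j [-0.12  0.33  0.08  1.32 -0.    1.38]
 shift tool mm [-1.2 57.9 -1.9]  turn deg [-0.22 -0.03 -0.02]
```

>>> carry_out --commands '[[[0, 0, 0], [0, 0.015, 0], -1], [[0, 0, 0], [0, 0.015, 0], -1], [[0, 0, 0], [0, 0.015, 0], -1], [[0, 0, 0], [0, 0.012, 0], -1], [[0, 0, 0], [0, 0, 0], -1], [[0, 0, 0], [0, 0, 0], -1]]'

```text
t: 33.52
position: [639.5, 15.7, 235.5]
tcp_rot: [-0.001, 0.679, 0.734, -0.001]
contact_force: [-0.1, -0.1, -3.3]
opening: 0.083
```

```bash
python3 - <<'E'
from h import *
to(st2w([72,13,209.5]),YAW+np.pi/2)
d=img("scene"); pan(d,(250,170,350,270),7,"g4.png",1.6)
E
```

```text
t 33.52 pos [639.5  15.7 235.5] yaw 1.6486 F [-0.1 -0.1 -3.3] op 0.083 j [-0.1   0.44  0.25  1.38 -0.    1.39]
 shift tool mm [-1.2  0.3 26. ]  turn deg [-0.09 -0.    0.01]
```

View pics/g4.png

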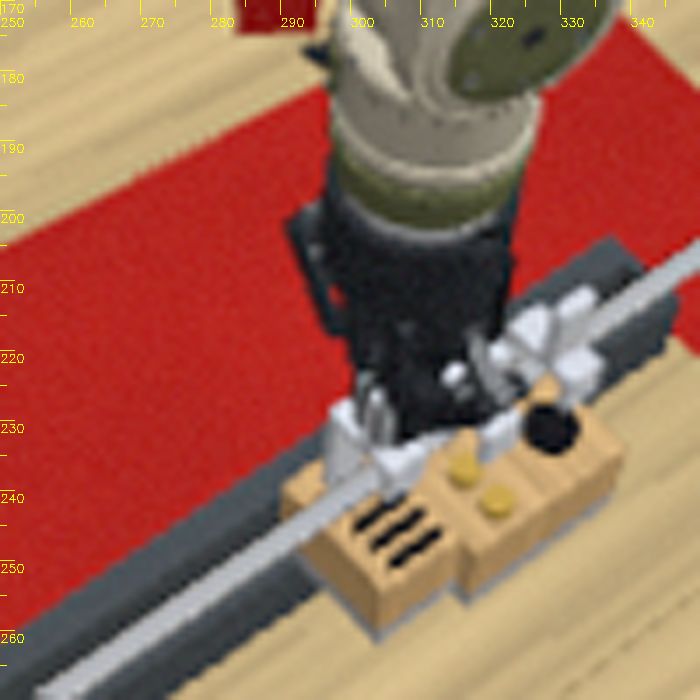

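>>> carry_out --commands '[[[0, 0, 0], [0, 0, 0.01], -1], [[0, 0, 0], [0, 0, 0.01], -1], [[0, 0, 0], [0, 0, 0.005], -1], [[0, 0, 0], [0, 0, 0.002], -1], [[0, 0, 0], [0, 0, 0.0005], -1], [[0, 0, 0], [0, 0, 0], -1]]'

```text
t: 34.07
position: [639.2, 15.4, 209.2]
tcp_rot: [-0.0, 0.679, 0.734, -0.0]
contact_force: [-3.9, 0.6, 4.7]
opening: 0.082
```

>>> carry_out --commands '[[[0, 0, 0], [0.003, 0, 0.0], -1], [[0, 0, 0], [0.004, 0, 0.0], -1], [[0, 0, 0], [0.002, 0, 0], -1], [[0, 0, 0], [0, 0, 0], -1], [[0, 0, 0], [0, 0, 0], -1]]'

```text
t: 34.48
position: [640.4, 24.3, 209.2]
tcp_rot: [0.001, 0.679, 0.734, 0.0]
contact_force: [-0.9, -3.1, 5.8]
opening: 0.084
```

```bash
python3 - <<'E'
from h import *
to(st2w([72,26,209.2]),YAW+np.pi/2);print(w2st(r.get_obs()["position"]))
E
```

```text
t 34.48 pos [640.4  24.3 209.2] yaw 1.6483 F [-0.9 -3.1  5.8] op 0.084 j [-0.09  0.45  0.19  1.31 -0.    1.41]
 shift tool mm [ 3.4 -1.3 -0. ]  turn deg [ 0.1   0.04 -0.01]
[ 73.26769825  22.64556558 209.17276166]
```

>>> carry_out --commands '[[[0, 0, 0], [0.001, 0, 0.0], -1], [[0, 0, 0], [0.001, 0, 0], -1], [[0, 0, 0], [0, 0, 0], -1]]'

```text
t: 34.73
position: [640.4, 25.4, 209.2]
tcp_rot: [0.002, 0.679, 0.734, -0.0]
contact_force: [-0.1, -5.2, 5.4]
opening: 0.081
```

>>> carry_out --commands '[[[0, 0, 0], [0.001, 0, 0.0], -1], [[0, 0, 0], [0.001, 0, 0], -1], [[0, 0, 0], [0, 0, 0], -1]]'

```text
t: 34.98
position: [640.5, 26.8, 209.2]
tcp_rot: [0.002, 0.679, 0.734, -0.0]
contact_force: [0.3, -6.8, 5.1]
opening: 0.083
```

```bash
python3 - <<'E'
from h import *
to(st2w([72,26,209.2]),YAW+np.pi/2);print(w2st(r.get_obs()["position"]))
d=img("scene"); pan(d,(250,170,350,270),7,"g5.png",1.6)
E
```

```text
t 34.98 pos [640.5  26.8 209.2] yaw 1.6477 F [ 0.3 -6.8  5.1] op 0.083 j [-0.08  0.45  0.19  1.31 -0.    1.41]
 shift tool mm [ 0.8 -1.6  0. ]  turn deg [ 0.12  0.21 -0.04]
[ 73.55566262  25.21414528 209.21905412]
```

View pics/g5.png

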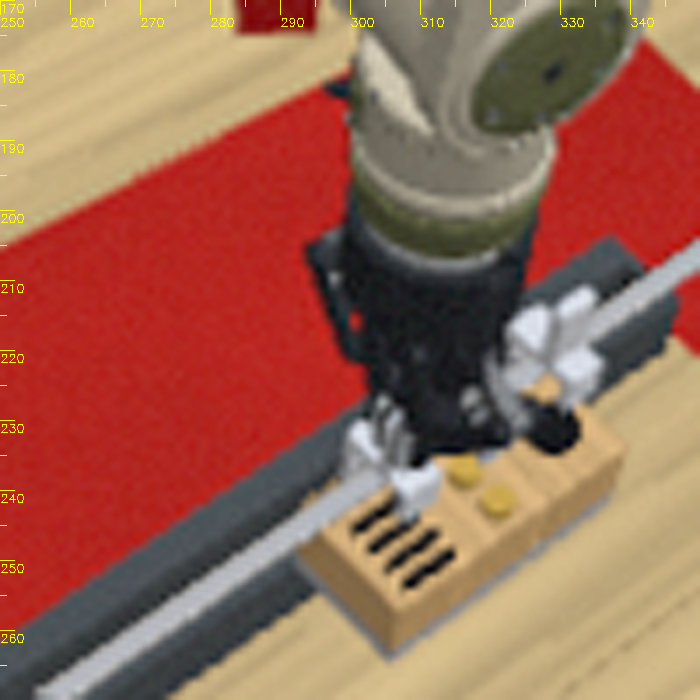

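Touching. I'll release it and go for caddy a.

>>> carry_out --commands '[[[0, 0, 0], [-0.0005, 0, -0.0005], -1], [[0, 0, 0], [0, 0, 0], -1], [[0, 0, 0], [0, 0, 0], -0.6], [[0, 0, 0], [0, 0, 0], -0.3], [[0, 0, 0], [0, 0, 0], 0], [[0, 0, 0], [0, 0, -0.01], 0.0], [[0, 0, 0], [0, 0, -0.03], 0], [[0, 0, 0], [0, 0, -0.03], 0], [[0, 0, 0], [0, 0, 0], 0], [[0, 0, 0], [0, 0, 0], 0]]'

```text
t: 35.87
position: [640.8, 28.2, 281.9]
tcp_rot: [0.002, 0.679, 0.734, 0.002]
contact_force: [0.2, -0.3, -0.8]
opening: 0.496
```

```bash
python3 - <<'E'
from h import *
to([422.7,-306,118],.275+np.pi/2)
S=img("scene"); save(S,"k1.png",(150,150,390,330),3.3)
T=img("top"); pan(T,(346,190,386,230),13,"k2.png",1.4)
E
```

```text
t 35.87 pos [640.8  28.2 281.9] yaw 1.6487 F [ 0.2 -0.3 -0.8] op 0.496 j [-0.08  0.44  0.36  1.48  0.    1.41]
 shift tool mm [-316.1 -244.2  162.7]  turn deg [  0.29   0.05 -11.3 ]
```

View pics/k1.png

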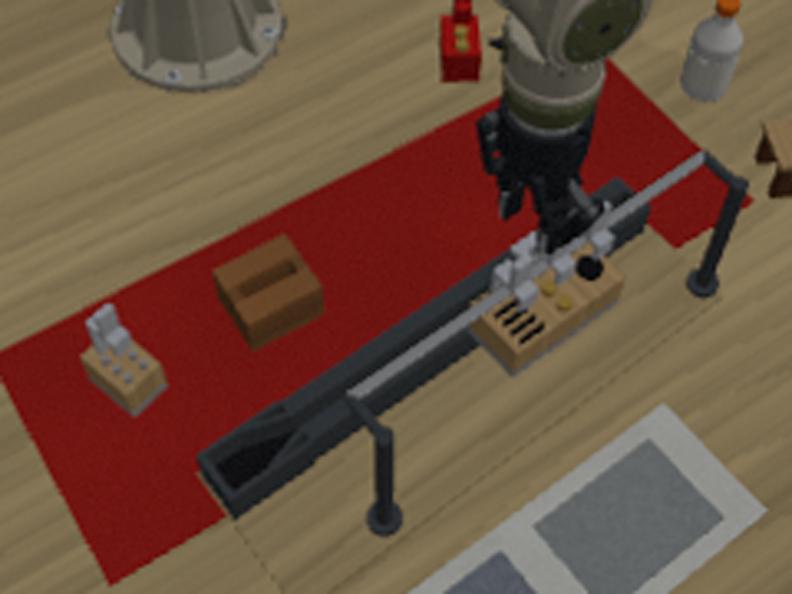

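View pics/k2.png

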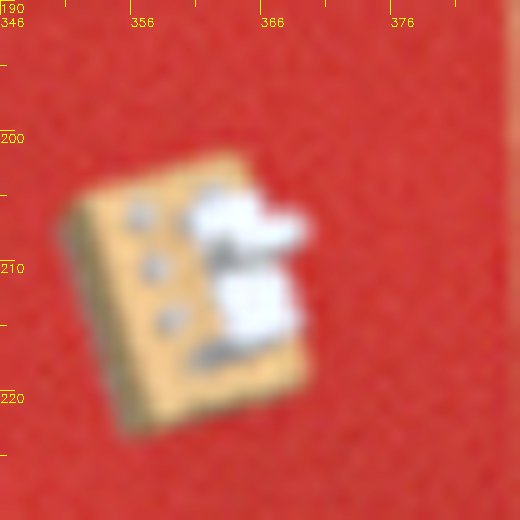

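>>> carry_out --commands '[[[0, 0, -5.7], [0, 0, 0], 1], [[0, 0, -5.6], [0, 0, 0], 1], [[0, 0, 0], [-0.0262, -0.03, 0], 1], [[0, 0, 0], [-0.0262, -0.03, 0], 1], [[0, 0, 0], [-0.0262, -0.03, 0], 1], [[0, 0, 0], [-0.0262, -0.03, 0], 1], [[0, 0, 0], [-0.0262, -0.03, 0], 1], [[0, 0, 0], [-0.0262, -0.03, 0], 1], [[0, 0, 0], [-0.0262, -0.03, 0], 1], [[0, 0, 0], [-0.0262, -0.03, 0], 1]]'

```text
t: 36.8
position: [463.5, -239.6, 277.7]
tcp_rot: [-0.001, 0.603, 0.797, 0.0]
contact_force: [0.4, -0.7, -0.0]
opening: 1.0
```

>>> carry_out --commands '[[[0, 0, 0], [-0.0262, -0.03, 0.01], 1], [[0, 0, 0], [-0.0262, -0.03, 0.02], 1], [[0, 0, 0], [0, 0, 0.03], 1], [[0, 0, 0], [0, 0, 0], 1], [[0, 0, 0], [0, 0, 0], 1], [[0, 0, 0], [0, 0, 0], 1]]'

```text
t: 37.3
position: [423.5, -302.9, 220.7]
tcp_rot: [-0.0, 0.603, 0.798, 0.0]
contact_force: [0.1, -0.0, 0.7]
opening: 0.999
```

```bash
python3 - <<'E'
from h import *
to([422.7,-306,118],.275+np.pi/2)
S=img("scene"); pan(S,(140,180,260,290),6,"k3.png",1.5)
E
```

```text
t 37.3 pos [ 423.5 -302.9  220.7] yaw 1.8464 F [ 0.1 -0.   0.7] op 0.999 j [-0.78  0.21 -0.11  1.24  0.    0.52]
 shift tool mm [ -2.9  -1.6 102.7]  turn deg [-0.01 -0.04  0.03]
```

View pics/k3.png

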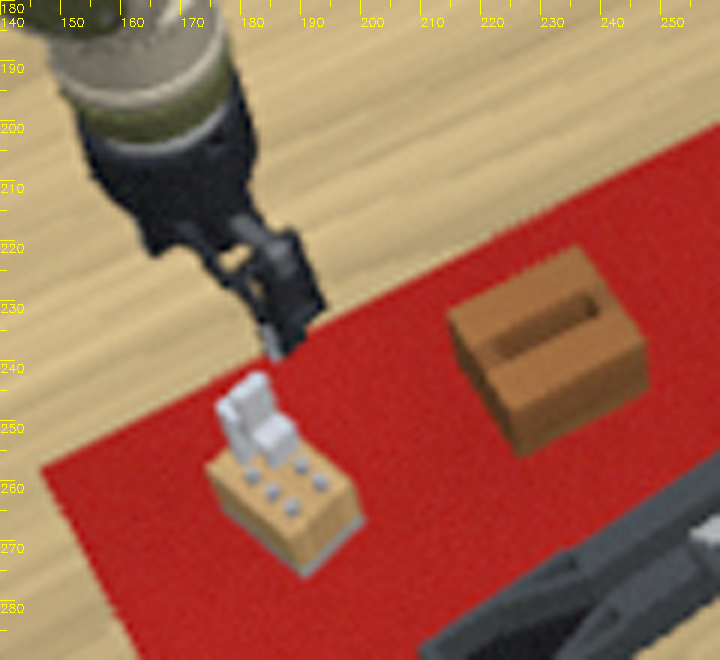

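>>> carry_out --commands '[[[0, 0, 0], [-0.003, -0.0015, 0.025], 1], [[0, 0, 0], [0, 0, 0.025], 1], [[0, 0, 0], [0, 0, 0.025], 1], [[0, 0, 0], [0, 0, 0.015], 1], [[0, 0, 0], [0, 0, 0.012], 1], [[0, 0, 0], [0, 0, 0], 1], [[0, 0, 0], [0, 0, 0], -1], [[0, 0, 0], [0, 0, 0], -1], [[0, 0, 0], [0, 0, 0], -1], [[0, 0, 0], [0, 0, 0], -1]]'

```text
t: 38.18
position: [423.5, -307.4, 119.6]
tcp_rot: [0.001, 0.603, 0.797, -0.0]
contact_force: [0.9, 0.5, 0.1]
opening: 0.453
```

>>> carry_out --commands '[[[0, 0, 0], [0, 0, 0], -1], [[0, 0, 0], [0, 0, 0], -1], [[0, 0, 0], [0, 0, 0], -1], [[0, 0, 0], [0, 0, 0], -1], [[0, 0, 0], [0, 0, 0], -1]]'

```text
t: 38.6
position: [422.5, -307.0, 118.5]
tcp_rot: [0.0, 0.604, 0.797, -0.0]
contact_force: [-1.0, -0.0, 3.0]
opening: 0.085
```

```bash
python3 - <<'E'
from h import *
to([422.7,-306,118],YAW+np.pi/2)
S=img("scene"); pan(S,(140,180,260,290),6,"k4.png",1.5)
E
```

```text
t 38.6 pos [ 422.5 -307.   118.5] yaw 1.8452 F [-1. -0.  3.] op 0.085 j [-0.78  0.27 -0.29  1.   -0.    0.51]
 shift tool mm [0.9 0.4 0.5]  turn deg [-0.    0.02 11.28]
```

View pics/k4.png

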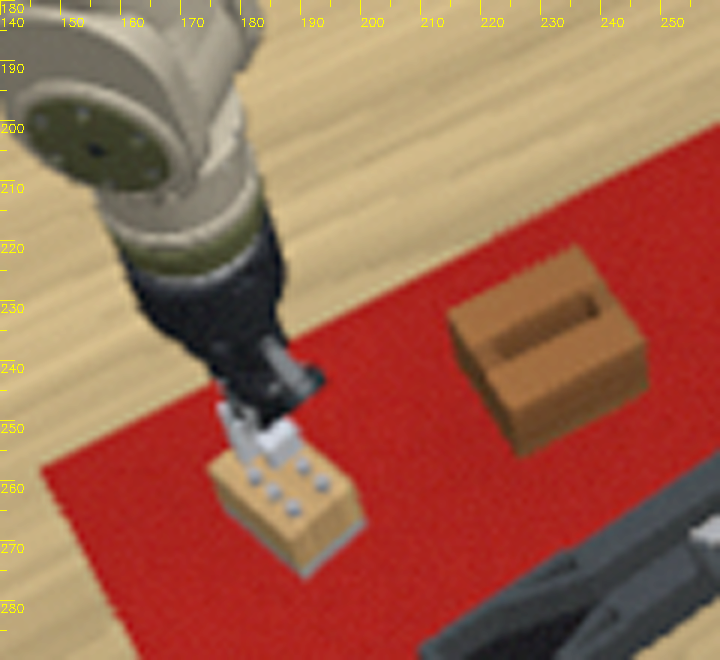

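>>> carry_out --commands '[[[0, 0, 0], [0, 0, -0.01], -1], [[0, 0, 0], [0, 0, -0.02], -1], [[0, 0, 0], [0, 0, -0.03], -1], [[0, 0, 5.7], [0, 0, -0.03], -1], [[0, 0, 5.6], [0, 0, -0.028], -1], [[0, 0, 0], [0, 0, 0], -1], [[0, 0, 0], [0, 0, 0], -1], [[0, 0, 0], [0, 0, 0], -1]]'

```text
t: 39.32
position: [422.3, -306.5, 235.4]
tcp_rot: [-0.001, 0.679, 0.734, 0.0]
contact_force: [-0.5, 0.1, -2.7]
opening: 0.08
```

```bash
python3 - <<'E'
from h import *
to(st2w([15,-37,236]),YAW+np.pi/2)
E
```

```text
t 39.32 pos [ 422.3 -306.5  235.4] yaw 1.6494 F [-0.5  0.1 -2.7] op 0.08 j [-0.78  0.21 -0.08  1.28  0.    0.71]
 shift tool mm [253.  185.1  -0.5]  turn deg [-0.05 -0.06  0.06]
```

>>> carry_out --commands '[[[0, 0, 0], [0.016, 0.01, 0], -1], [[0, 0, 0], [0.03, 0.02, 0], -1], [[0, 0, 0], [0.033, 0.022, 0], -1], [[0, 0, 0], [0.033, 0.022, 0], -1], [[0, 0, 0], [0.033, 0.022, 0], -1], [[0, 0, 0], [0.033, 0.022, 0], -1], [[0, 0, 0], [0.033, 0.022, 0], -1], [[0, 0, 0], [0.025, 0.022, 0], -1], [[0, 0, 0], [0.017, 0.015, 0], -1], [[0, 0, 0], [0, 0.008, 0], -1]]'

```text
t: 40.15
position: [587.6, -36.0, 233.6]
tcp_rot: [-0.002, 0.677, 0.736, -0.0]
contact_force: [-0.6, 0.5, -3.3]
opening: 0.079
```

>>> carry_out --commands '[[[0, 0, 0], [0, 0, 0], -1], [[0, 0, 0], [0, 0, 0], -1], [[0, 0, 0], [0, 0, 0], -1]]'

```text
t: 40.4
position: [586.3, -41.1, 235.1]
tcp_rot: [-0.001, 0.68, 0.734, -0.001]
contact_force: [-0.6, 0.2, -2.3]
opening: 0.08
```

```bash
python3 - <<'E'
from h import *
to(st2w([72,-37,236]),YAW+np.pi/2)
E
```

```text
t 40.4 pos [586.3 -41.1 235.1] yaw 1.6474 F [-0.6  0.2 -2.3] op 0.08 j [-0.21  0.34  0.09  1.33 -0.    1.29]
 shift tool mm [ 1.4 57.7 -1.1]  turn deg [-0.15 -0.02 -0.06]
```

>>> carry_out --commands '[[[0, 0, 0], [0, 0.015, 0], -1], [[0, 0, 0], [0, 0.015, 0], -1], [[0, 0, 0], [0, 0.015, 0], -1], [[0, 0, 0], [0, 0.012, 0], -1], [[0, 0, 0], [0, 0, 0], -1], [[0, 0, 0], [0, 0, 0], -1]]'

```text
t: 40.9
position: [643.7, -37.2, 235.7]
tcp_rot: [-0.0, 0.68, 0.733, -0.001]
contact_force: [-0.4, -1.1, -2.4]
opening: 0.085
```

```bash
python3 - <<'E'
from h import *
to(st2w([72,-37,209.5]),YAW+np.pi/2)
d=img("scene"); pan(d,(240,170,340,280),7,"k5.png",1.6)
E
```

```text
t 40.9 pos [643.7 -37.2 235.7] yaw 1.6467 F [-0.4 -1.1 -2.4] op 0.085 j [-0.18  0.45  0.27  1.38 -0.    1.31]
 shift tool mm [ 1.8  0.3 26.2]  turn deg [-0.08 -0.   -0.1 ]
```

View pics/k5.png

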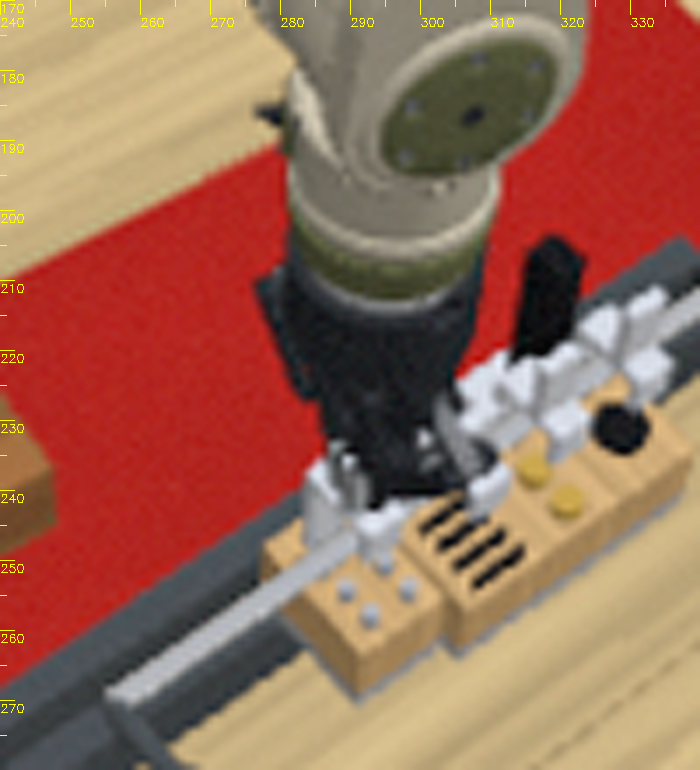

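>>> carry_out --commands '[[[0, 0, 0], [0, 0, 0.01], -1], [[0, 0, 0], [0, 0, 0.01], -1], [[0, 0, 0], [0, 0, 0.005], -1], [[0, 0, 0], [0, 0, 0.002], -1], [[0, 0, 0], [0, 0, 0], -1], [[0, 0, 0], [0, 0, 0], -1]]'

```text
t: 41.45
position: [643.2, -35.9, 209.4]
tcp_rot: [-0.0, 0.679, 0.734, -0.001]
contact_force: [-2.9, -0.7, 2.9]
opening: 0.084
```

>>> carry_out --commands '[[[0, 0, 0], [0.003, 0, 0.0], -1], [[0, 0, 0], [0.005, 0, 0.0], -1], [[0, 0, 0], [0.003, 0, 0], -1], [[0, 0, 0], [0.001, 0, 0], -1], [[0, 0, 0], [0, 0, 0], -1]]'

```text
t: 41.87
position: [643.9, -23.5, 209.4]
tcp_rot: [0.0, 0.679, 0.734, 0.0]
contact_force: [0.5, -2.3, 1.5]
opening: 0.084
```

>>> carry_out --commands '[[[0, 0, 0], [0.001, 0, 0.0], -1], [[0, 0, 0], [0.001, 0, 0], -1], [[0, 0, 0], [0, 0, 0], -1]]'

```text
t: 42.12
position: [643.7, -22.5, 209.4]
tcp_rot: [0.001, 0.679, 0.734, -0.0]
contact_force: [1.5, -3.0, 1.3]
opening: 0.082
```

```bash
python3 - <<'E'
from h import *
to(st2w([72,-22.8,209.2]),YAW+np.pi/2);print(w2st(r.get_obs()["position"]))
d=img("scene"); pan(d,(240,170,340,280),7,"k6.png",1.6)
E
```

```text
t 42.12 pos [643.7 -22.5 209.4] yaw 1.648 F [ 1.5 -3.   1.3] op 0.082 j [-0.16  0.46  0.2   1.32 -0.    1.33]
 shift tool mm [ 1.4 -1.   0.2]  turn deg [ 0.05  0.09 -0.02]
[ 72.96623512 -24.24888768 209.44750572]
```

View pics/k6.png

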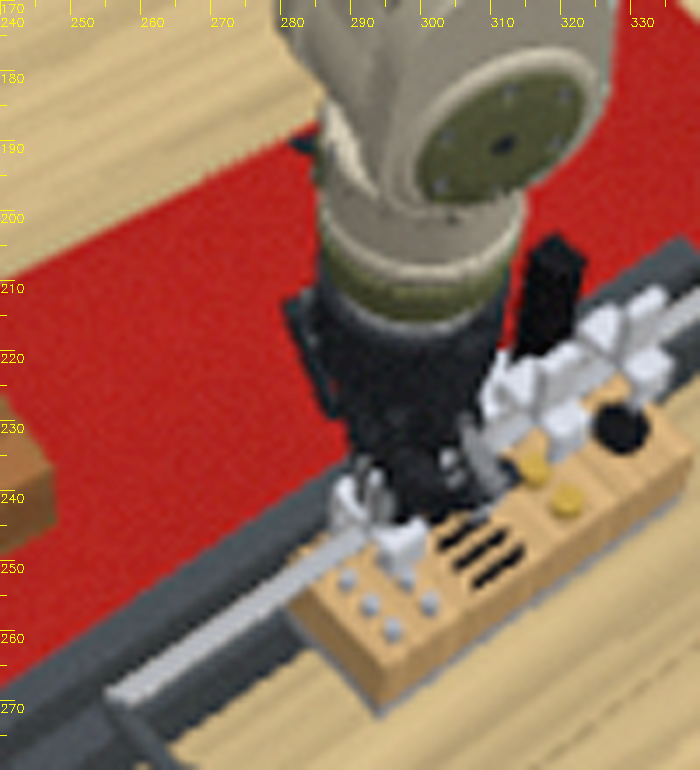

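>>> carry_out --commands '[[[0, 0, 0], [0.001, 0, 0.0], -1], [[0, 0, 0], [0.001, 0, 0], -1], [[0, 0, 0], [0, 0, 0], -1]]'

```text
t: 42.42
position: [643.5, -21.3, 209.5]
tcp_rot: [0.001, 0.68, 0.734, -0.001]
contact_force: [1.8, -7.1, 2.0]
opening: 0.086
```

>>> carry_out --commands '[[[0, 0, 0], [0.001, 0, 0.0], -1], [[0, 0, 0], [0, 0, 0], -1]]'

```text
t: 42.58
position: [643.4, -20.4, 209.6]
tcp_rot: [0.001, 0.68, 0.734, -0.001]
contact_force: [0.8, -6.5, 1.7]
opening: 0.081
```

Contact: the row is pressed together. I'll release and lift, then back away to check.

>>> carry_out --commands '[[[0, 0, 0], [-0.0005, 0, 0], -1], [[0, 0, 0], [0, 0, 0], -1], [[0, 0, 0], [0, 0, 0], -0.6], [[0, 0, 0], [0, 0, 0], -0.3], [[0, 0, 0], [0, 0, 0], 0], [[0, 0, 0], [0, 0, -0.01], 0.0], [[0, 0, 0], [0, 0, -0.03], 0], [[0, 0, 0], [0, 0, -0.03], 0], [[0, 0, 0], [0, 0, -0.03], 0], [[0, 0, 0], [0, 0, 0], 0]]'

```text
t: 43.42
position: [644.7, -19.2, 316.8]
tcp_rot: [0.004, 0.679, 0.734, 0.003]
contact_force: [-0.1, 0.2, 1.0]
opening: 0.502
```

>>> carry_out --commands '[[[0, 0, 0], [-0.03, -0.02, 0], 0], [[0, 0, 0], [-0.03, -0.02, 0], 0], [[0, 0, 0], [-0.03, -0.02, 0], 0], [[0, 0, 0], [-0.03, -0.02, 0], 0], [[0, 0, 0], [-0.03, -0.02, 0], 0], [[0, 0, 0], [-0.03, -0.02, 0], 0], [[0, 0, 0], [-0.03, -0.02, 0], 0], [[0, 0, 0], [-0.03, -0.02, 0], 0], [[0, 0, 0], [-0.03, -0.02, 0], 0], [[0, 0, 0], [0, 0, 0], 0]]'

```text
t: 44.25
position: [481.8, -307.2, 309.5]
tcp_rot: [0.0, 0.681, 0.732, -0.001]
contact_force: [-0.1, -0.3, -0.2]
opening: 0.5
```

>>> carry_out --commands '[[[0, 0, 0], [0, 0, 0], 0], [[0, 0, 0], [0, 0, 0], 0], [[0, 0, 0], [0, 0, 0], 0], [[0, 0, 0], [0, 0, 0], 0], [[0, 0, 0], [0, 0, 0], 0], [[0, 0, 0], [0, 0, 0], 0], [[0, 0, 0], [0, 0, 0], 0], [[0, 0, 0], [0, 0, 0], 0], [[0, 0, 0], [0, 0, 0], 0], [[0, 0, 0], [0, 0, 0], 0]]'

```text
t: 45.08
position: [484.5, -302.5, 309.2]
tcp_rot: [0.0, 0.679, 0.734, -0.0]
contact_force: [-0.7, 0.1, 0.5]
opening: 0.502
```

```bash
python3 - <<'E'
from h import *
import pickle
d=img("scene"); pickle.dump(d,open("sF.pkl","wb")); pan(d,(265,190,365,280),8,"z1.png",1.6); save(d,"z3.png")
d=img("top"); pickle.dump(d,open("tF.pkl","wb")); pan(d,(195,120,345,190),5,"z2.png",1.4)
E
```

```text
(no output)
```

View pics/z1.png

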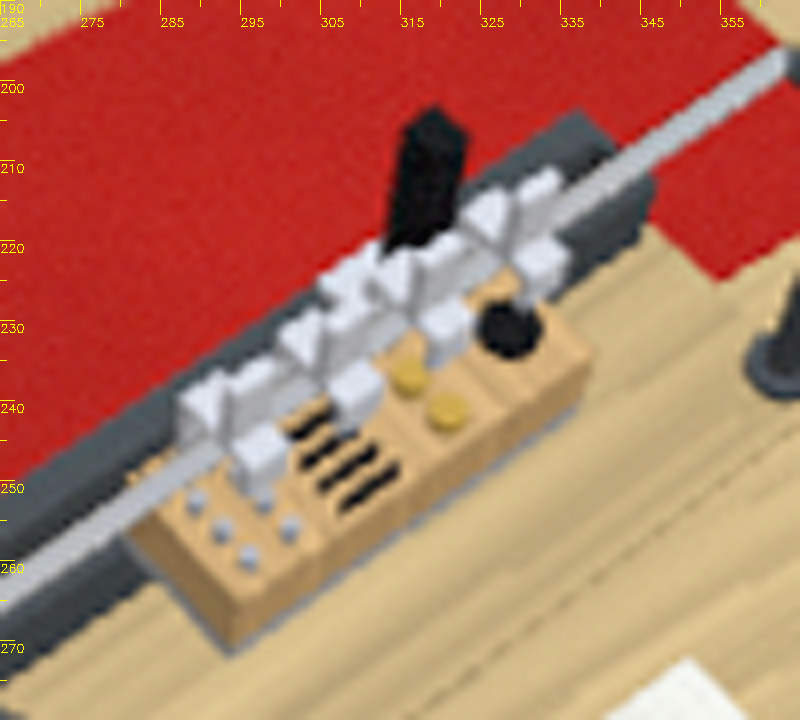

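View pics/z2.png

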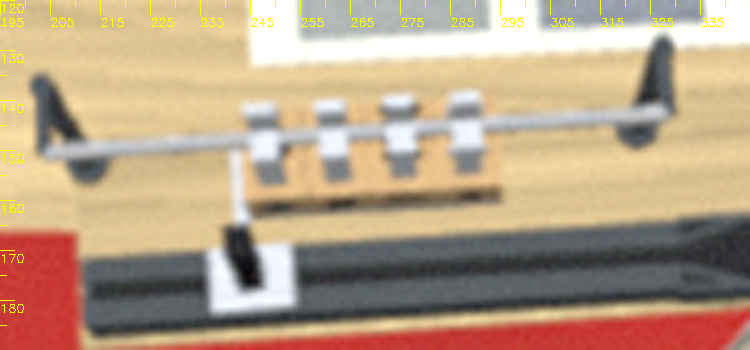

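View pics/z3.png

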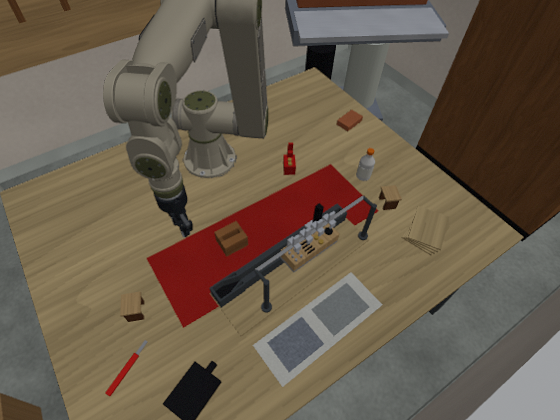

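```bash
python3 - <<'E'
from h import *
import pickle
S=pickle.load(open("sF.pkl","rb"));T=pickle.load(open("tF.pkl","rb"))
o=[(T,(25,32,63),(236,169.5)),(T,(25,-32,63),(254,168.1)),(T,(-25,-32,63),(253.8,180.5)),(T,(-25,32,63),(236.3,182.1))]
p,e=fit(o,[560,145,.08]); print(p,e.tolist(),w2st([p[0],p[1],0]))
for z in (170,175,180,187): print(z,proj(S,[p[0],p[1],z]).round(1), proj(T,[p[0],p[1],z]).round(1))
a=onz(T,(243.0,147.5),107); b=onz(T,(244.0,147.5),141); c=onz(T,(294.6,150),141)
print(w2st(a),w2st(b),w2st(c))
# block corners in scene z=141: front-left end, front-right end
print(w2st(onz(S,(265+592/8-.5,190+352/8-.5),141)),w2st(onz(S,(265+232/8-.5,190+620/8-.5),141)))
E
```

```text
[5.57762210e+02 1.42943654e+02 8.35749741e-02] [[0.4, -0.1], [-1.2, 0.1], [-0.2, 0.2], [0.7, -0.2]] [8.77162781e-02 1.47380376e+02 0.00000000e+00]
170 [[318.9 206.5]] [[242.1 167.8]]
175 [[319.  205.6]] [[242.  167.5]]
180 [[319.2 204.7]] [[241.8 167.1]]
187 [[319.4 203.5]] [[241.6 166.6]]
[ 97.36582884 146.25345929 107.        ] [ 85.78760689 139.59777835 141.        ] [ 63.82954007 -47.53179752 141.        ]
[108.05651756 141.13655815 141.        ] [111.84434451 -55.66369653 141.        ]
```

>>> carry_out --commands '[[[0, 0, 0], [0, 0, 0], 0], [[0, 0, 0], [0, 0, 0], 0], [[0, 0, 0], [0, 0, 0], 0], [[0, 0, 0], [0, 0, 0], 0], [[0, 0, 0], [0, 0, 0], 0], [[0, 0, 0], [0, 0, 0], 0], [[0, 0, 0], [0, 0, 0], 0], [[0, 0, 0], [0, 0, 0], 0], [[0, 0, 0], [0, 0, 0], 0], [[0, 0, 0], [0, 0, 0], 0]]'

```text
t: 46.02
position: [484.5, -302.6, 309.2]
tcp_rot: [0.0, 0.679, 0.734, -0.0]
contact_force: [0.5, 0.5, 0.5]
opening: 0.496
```

>>> carry_out --commands '[[[0, 0, 0], [0, 0, 0], 0], [[0, 0, 0], [0, 0, 0], 0], [[0, 0, 0], [0, 0, 0], 0], [[0, 0, 0], [0, 0, 0], 0], [[0, 0, 0], [0, 0, 0], 0], [[0, 0, 0], [0, 0, 0], 0], [[0, 0, 0], [0, 0, 0], 0], [[0, 0, 0], [0, 0, 0], 0], [[0, 0, 0], [0, 0, 0], 0], [[0, 0, 0], [0, 0, 0], 0]]'

```text
t: 46.85
position: [484.5, -302.5, 309.3]
tcp_rot: [0.0, 0.679, 0.734, -0.0]
contact_force: [-0.5, -0.0, 0.7]
opening: 0.5
```

```bash
python3 - <<'E'
from h import *
import pickle
S=pickle.load(open("sF.pkl","rb"));d=img("scene")
print(np.abs(d["frame"][195:275,270:345].astype(int)-S["frame"][195:275,270:345]).mean(), np.abs(d["frame"][330:400,270:345].astype(int)-S["frame"][330:400,270:345]).mean())
pan(d,(265,190,365,280),8,"z5.png",1.6)
E
```

```text
1.1120555555555556 0.6561904761904762
```

View pics/z5.png

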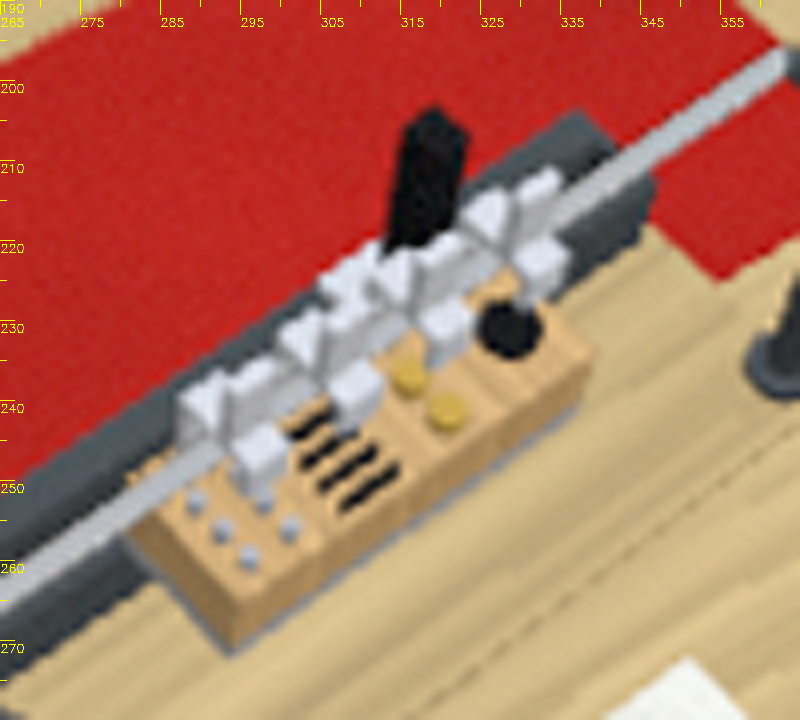

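The row shows no visible movement since the last picture, so I'm handing in.

```bash
python3 -c "
from bench import r
print(r.job_done())"
```

```text
the job is handed in; nothing more can be done
None
```

I dragged the index stop along the slot until it dropped into the notch, at about y +148 mm in the station frame. All four caddies then went onto the rail and were pushed up against the stop's arm, in the order d, b, c, a from the arm. The job was handed in at about 47 s of the 210 s; no verdict is reported.

**Stop:** It sank about 11 mm when it reached the notch, and the handle height in the last picture agrees with it being home. The flange itself was partly hidden in the scene view. While caddy d was pushed in, the stop shifted about 2 mm left within the notch's play.

**Caddies:** The last pictures show them hanging upright, packed together with no visible gaps and not moving. Each was pushed until about 6–7 N of side force showed contact.

**Measured lengths:** The row came out at 187 mm in one view and 197 mm in the other, against an expected 192 mm. The gap between the arm and caddy d also differed by a few millimetres between measurements, so contact there rests mainly on the force reading.

**Bystanders:** The stools and glue bottle looked unmoved in the last full picture; I did not measure them.

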